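Scan one carton at the market stall

ROBOT

A 6-joint arm with a two-finger parallel gripper is mounted at the origin on the work surface. World frame = base frame: x ahead of the robot, y to its left, z up, the work surface at z = 0. Lengths are in m, angles in rad, forces in N, time in s.
With the tool pointing down it reaches from about 0.35 to 0.85 m from the base axis. Payload 8.1 kg.
Tool frame: the origin (TCP) lies on the mounting face of the last link; the fingertips stand 186 mm ahead of it and the grasp point (between the pads) lies 167 mm ahead of it; y points along the fingers, x is the direction in which the jaws open and shut, and the axes are right-handed (so a half turn about y gives the same grasp; the last joint's range is limited). The gripper opens to 93 mm and grips with 3 to 60 N. Pads are 15 mm wide; open, the fingers measure 128 mm over their backs; the gripper's body (75 mm by 188 mm) begins 65 mm behind the grasp point.
Start: joints at [-1.311, 0.13, 1.488, -0, 1.523, -0.085], TCP at [0.203, -0.565, 0.405] pointing down, gripper open.
Joint ranges: [-2.96, 2.96], [-0.89, 2.26], [0.02, 2.5], [-1.34, 4.48], [0, 2.73], [-2.66, 2.66]. Speed limits (rad/s): [2.39, 2.39, 2.79, 3.14, 3.14, 3.14].

INTERFACE

Orientations are given as a rotation vector (axis times angle).
In Python, from plant import robot, imaging gives the robot as it stands.
- The arm moves only by the shell command python3 -m inch 'ROWS' [OPENING] [FORCE]. ROWS is JSON, a list of rows, each an object of numbers: "x", "y", "z": the shift along the tool's x, y, z in mm; "twist": the turn about the tool's y in rad. In form: [{"x": .., "y": .., "z": .., "twist": ..}, ...]. A call has 1 to 12 rows; each row shifts and turns the commanded pose from where the row before left it, along the tool's axes as they then stand; what a row does not reach is not made up. A row lasts 1/10 s, in which the tool goes at most 50 mm and 8.59 degrees, less where a joint would pass 70% of its speed; a pose out of reach is approached as far as the arm can. A call with a gripper value outside its range is refused whole. OPENING is the gripper command: -1 is shut, 1 is fully open, values between are in proportion, set as the call begins (- or left out, the last holds). The fingers move at their own pace and stop on an object; FORCE is the grip in N (left out, the last holds). Time passes only in rows, so rows that do not move let the fingers close. It gives the time, the measured TCP pose, the force and the opening at its end, in the units of the state.
- robot.read_state(): the state, without advancing time (a new reading comes with each control period).
- imaging.read_camera(name): name is "scene" or "top" or "wrist"; returns a dict with "color" (384x512x3 uint8, red, green, blue), "depth" (384x512 float32, m along the optical axis (not along the pixel's ray), 0 where there is no reading), "fx", "fy", "cx", "cy" (pixels), "rvec" (rotation vector, rad) and "tvec" (3), from world to camera coordinates, as OpenCV has them; the wrist camera has in their place "tool_from_camera" (4x4, takes a point from camera to tool coordinates, whose origin is the TCP and whose axes are the tool frame's). Camera axes: x right, y down, z forward; pixel columns grow to the right and rows downward; lengths in m; the calibration is good to about 2 mm. The wrist camera is an equidistant fisheye: a pixel r from the principal point sees the ray r / f radians off the axis. A picture is of the moment at which its call begins: read the wrist's pose just before it.
- robot.close_job(): hands the job in, once; it reports no verdict.
The state is a dict: "t": time; "q": joint angles; "dq": joint speeds; "joint_torque": joint torques, N m; "tool_pos": TCP position; "orientation": TCP orientation; "force": force on the tool from outside, world axes, zero at the start; "wrist_torque": the same for the moment, N m; "opening": finger opening in m.
Only numpy, scipy, OpenCV 4.12 (cv2) and the standard library are available. Lean on these libraries where they do the work, as an engineer would, in place of code of your own. Each camera call takes 0.05 s, during which the arm holds its last target.

TASK

Ring up one soap carton: pull the bottom carton, whose end sticks out of the dispenser slot, and lay it gently (not dropped) flat on the white rest in front of the scanner, centred and lined up lengthwise with it, code patch up. With the carton let go there, squeeze the scanner's trigger fully home against its grip for a moment (about half a second), then release it so that it springs back. Leave the other cartons in the dispenser and the bottle, jar and egg tray where they are.

Things in the scene. Friction and masses are not known exactly. Their poses are not given: they have to be found in the camera images.
- dispenser: Fixed upright aluminium chute, open on top, 134 (x) x 64 (y) x 130 (z) mm. Origin: centre of its underside, on the table. Slot in its -x wall (towards the robot). The stack lies on a shelf 20 mm high that ends inside that wall; under and beside the protruding carton end is free space. The tall wall leaves little room for a vertical gripper's  better lean it 20-40 deg, its upper part to -x.
- dispenser_slot (a point): Centre of the slot in the outer face of the front wall, at dispenser (-67, 0, 31) mm: mid-height of the bottom carton. Axes as the dispenser; -x is the pulling direction. The slot is open from 20 to 48 mm above the table, full inner width 56 mm, so only the bottom carton can leave.
- carton0: Bottom carton, the one to scan: rigid cardboard, 120 (x) x 50 (y) x 22 (z) mm, 60-120 g. Origin: centre of underside; axes start parallel to the dispenser's. Its -x end sticks 29-37 mm out of the slot. White patch with dark bars on top of its +x half. Grip the end by its sides (50 mm), pull along -x at least 95 mm to be clear; the stack above then drops 22 mm.
- carton1: Second carton of the stack, same size, lies on carton0 inside the dispenser, held back by the front wall. Origin: centre of underside. Must stay in the dispenser.
- carton2: Third carton, as carton1.
- carton3: Fourth, uppermost carton, as carton1.
- station: Fixed scanner station, base plate 310 x 70 x 6 mm; origin on the table under the gun's barrel; -x is its front (towards the robot). A scanner gun is clamped upside down on a post (x +33 to +57 mm), nose forward and down at the rest (lowest 70 mm above the table, foremost x = -70 mm), its grip rising from the barrel and leaning 38 deg from vertical towards -x.
- rest_top (a point): Centre of the top of the carton rest, a white block 112 (x) x 36 (y) mm, top 24 mm above the table, at station (-130, 0, 24) mm. Axes as the station. The carton lies lengthwise on it, its -x end to the front, overhanging 7 mm at each side. Beside the rest is only the 6 mm base plate.
- grip_mid (a point): Point on the centre line of the scanner's grip, level with the upper part of the trigger; station (-34, 0, 198) mm, axes as the station. The line runs from the barrel along (-0.616, 0, 0.788). Grip: 34 mm deep (front to back, square to the line), 26 mm wide (y). Put one finger behind it and one below the trigger, both along the leaning grip; close along (0.788, 0, 0.616).
- grip_end (a point): Centre of the free upper end of the grip, station (-57, 0, 227) mm, 38 mm along the grip from grip_mid; axes as the station. End cap 40 mm deep, 34 mm wide, flared 6 mm to the trigger side. It shades the trigger from straight above.
- trigger_face (a point): Point on the front (lower, -x) face of the black trigger, 40 mm from its hinge at the barrel end, 6 mm from its free upper end; moves with it. Its z runs along the trigger to the free end, -x out of the face. Trigger 44 x 34 (y) x 10 mm. Released, this point is 48 mm from the grip's rear face (square to the grip), fully squeezed about 36 mm.
- trigger (a joint): Trigger angle in rad: 0 released (against its stop), 0.30 fully squeezed (stop). Sprung: about 3 N at the trigger's free end to start it, 7.5 N at full squeeze; springs back by itself.
- oil_bottle: Bystander: amber bottle, 68 mm diameter, 210 mm high, origin at the centre of its underside.
- jar: Bystander: glass jar with metal lid, 64 mm diameter, 85 mm high, origin at the centre of its underside.
- egg_tray: Bystander: pulp tray with 12 eggs, 300 x 110 x 70 mm, origin at the centre of its underside.

How it is judged:
On the way, in this order (a step that is already met when the one before it is completed fails the run):
1. the bottom carton lies let go on the rest, flat, centred and lined up (horizontal distance between carton0 and rest_top below 0.015 m and z of carton0 in the frame of rest_top between -0.005 and 0.005 m and angle between the x axis of carton0 and the x axis of station, either way round below 0.2 rad and angle between carton0's own z axis and vertical below 0.08 rad and contact force between the fingers and carton0 below 0.1 N and linear speed of carton0 below 0.02 m/s), for 0.2 s.
2. the trigger is squeezed fully home (value of joint trigger above 0.25 rad), for 0.2 s.
3. the trigger is let go and has sprung back (value of joint trigger below 0.04 rad), for 0.2 s.
At the end, for the whole second after the job is handed in: Bottom carton at rest flat on the rest, patch up: centres within 15 mm, long axes within 0.2 rad, underside within 5 mm of the rest's top. Trigger below 0.04 rad. Other cartons within 30 mm of the dispenser's centre, dropped down. Bottle, jar, egg tray within 30 mm of their start (horizontal distance between carton0 and rest_top below 0.015 m and z of carton0 in the frame of rest_top between -0.005 and 0.005 m and angle between the x axis of carton0 and the x axis of station, either way round below 0.2 rad and angle between carton0's own z axis and vertical below 0.08 rad and linear speed of carton0 below 0.02 m/s and value of joint trigger below 0.04 rad and horizontal distance between each of carton1, carton2, carton3 and dispenser below 0.03 m and height (world z) of carton3 below 0.085 m and distance of each of oil_bottle, jar, egg_tray from where it was at the start of the episode below 0.03 m); the robot touches nothing.
It fails at once if the carton is dropped (let go more than about 20 mm above the rest) (height (world z) of carton0 above 0.045 m and contact force between each of the fingers, the arm and carton0 below 0.02 N).
It fails at once if another carton comes out of the dispenser (horizontal distance between any of carton1, carton2, carton3 and dispenser above 0.045 m).
It fails at once if a bystander is knocked over or pushed away (distance of any of oil_bottle, jar, egg_tray from where it was at the start of the episode above 0.05 m or angle between any of oil_bottle, jar's own z axis and vertical above 0.5 rad).
It also fails if it takes over 58 s, if anything falls off the work surface, if the arm or the gripper's body presses on something with over 40 N, if the wrist force passes 120 N, or if a joint passes its speed limit or range.

## Working session

There is one attempt and no reset: what is moved stays moved. The work goes in short steps, Python scripts to look and compute and a shell command to move; the robot and the scene stay as the last step left them, time stands still between calls to the robot, and variables do not carry over. Pictures are saved under pics/ and viewed, and the job is handed in when it is done.

```bash
ls; mkdir -p pics
python3 - <<'E'
from plant import robot, imaging
import cv2,numpy as np
print(robot.read_state())
for n in ["scene","top","wrist"]:
    d=imaging.read_camera(n); cv2.imwrite(f"pics/{n}0.png",d["color"][:,:,::-1]); np.savez(f"{n}0.npz",**d)
    print(n,d["fx"],d["cx"],d["cy"],d.get("rvec"),d.get("tvec"),d.get("tool_from_camera"))
E
```

```text
pics
{'t': 0.0, 'q': array([-1.31139526e+00,  1.31139379e-01,  1.48927480e+00,  4.72240946e-05,
        1.52301612e+00, -8.54105989e-02]), 'dq': array([1.49187297e-04, 1.77287951e-04, 7.09271231e-05, 9.89333302e-04,
       2.88492569e-04, 5.06032924e-04]), 'joint_torque': array([-7.60952280e-04, -5.59836459e+01, -4.91768754e+01,  7.67340674e-02,
        3.49327130e-02, -1.42494864e-04]), 'tool_pos': array([ 0.20277528, -0.56444913,  0.40370262]), 'orientation': array([-1.35157313,  0.95252168, -0.95024448]), 'force': array([ 0.5579955 , -0.12093787,  0.00367391]), 'wrist_torque': array([ 0.03274435,  0.04331635, -0.03157792]), 'opening': 0.0932262510526928}
scene 429.08693892676325 255.6418683671849 188.91568403343263 [ 0.69761364  2.45716167 -1.32223769] [ 0.56832069 -0.06188871  1.56000407] None
top 382.80068725673584 256.5556329295971 195.51523614589442 [ 2.20998534 -2.15737452  0.14025173] [-0.03979279  0.68397484  1.16452763] None
wrist 297.3186396354542 256.5017050561986 194.77715631720335 None None [[ 9.99998592e-01  1.61125456e-03 -4.67851440e-04  1.27916806e-04]
 [ 8.71022330e-04 -2.60224694e-01  9.65547694e-01  1.86118038e-02]
 [ 1.43399662e-03 -9.65546743e-01 -2.60225732e-01  7.08642160e-02]
 [ 0.00000000e+00  0.00000000e+00  0.00000000e+00  1.00000000e+00]]
```

View pics/scene0.png

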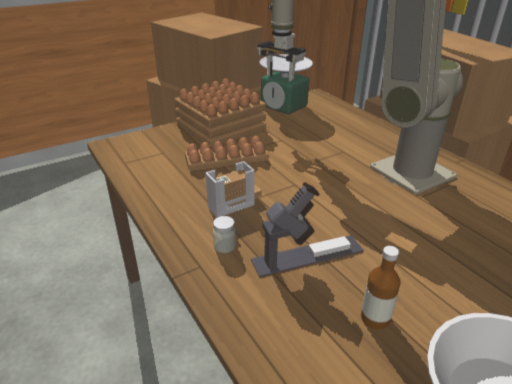

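View pics/top0.png

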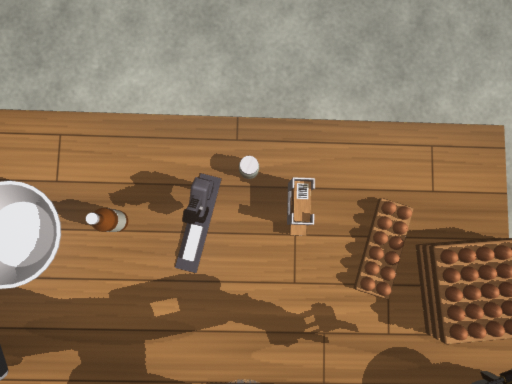

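View pics/wrist0.png

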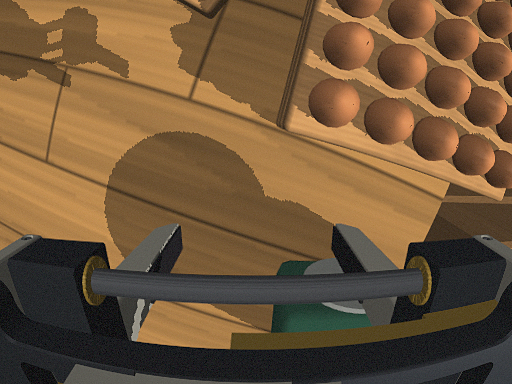

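The scene view shows the station (centre), jar, dispenser, and bottle. In the top view the dispenser is at about (302,200) with the carton end at (299,229), the rest runs from (201,217) to (188,262), the bottle is at (105,220) and the jar at (249,167). I'll enlarge the top view.

```bash
cat > h.py <<'E'
import cv2,numpy as np
from scipy.spatial.transform import Rotation as R
def w2c(d): return R.from_rotvec(d["rvec"]).as_matrix(), np.array(d["tvec"])
def pix2w(d,u,v,z=None,depth=None):
    M,t=w2c(d); ray=np.array([(u-d["cx"])/d["fx"],(v-d["cy"])/d["fy"],1.0])
    if z is None:
        dd=d["depth"][int(round(v)),int(round(u))] if depth is None else depth
        return M.T@(ray*dd-t)
    o=-M.T@t; r=M.T@ray; return o+r*(z-o[2])/r[2]
def proj(d,p):
    M,t=w2c(d); c=M@np.asarray(p)+t; return np.array([d["fx"]*c[0]/c[2]+d["cx"],d["fy"]*c[1]/c[2]+d["cy"]])
def cloud(d):
    M,t=w2c(d); v,u=np.mgrid[0:384,0:512]; z=d["depth"]; c=np.stack([(u-d["cx"])/d["fx"]*z,(v-d["cy"])/d["fy"]*z,z],-1)
    P=(c-t)@M; P[z==0]=np.nan; return P
def crop(d,u0,v0,u1,v1,s,fn):
    im=d["color"][v0:v1,u0:u1,::-1]; cv2.imwrite(fn,cv2.resize(im,None,fx=s,fy=s,interpolation=cv2.INTER_CUBIC))
E
python3 - <<'E'
from h import *
d=np.load("top0.npz"); crop(d,165,145,335,285,4.5,"pics/topc.png")
s=np.load("scene0.npz"); crop(s,190,145,380,285,4,"pics/scenec.png")
for n,dd in (("top",d),("scene",s)):
    P=cloud(dd)
    for u,v in ([(249,167),(105,220),(195,240),(300,232),(313,200),(290,200),(302,215),(150,270)] if n=="top" else [(330,247),(222,222),(302,190)]): print(n,u,v,P[v,u].round(3))
E
```

```text
top 249 167 [0.765 0.003 0.087]
top 105 220 [0.594 0.397 0.157]
top 195 240 [0.542 0.165 0.02 ]
top 300 232 [ 0.574 -0.16   0.039]
top 313 200 [ 0.679 -0.208 -0.004]
top 290 200 [ 0.674 -0.13   0.026]
top 302 215 [ 0.623 -0.156  0.108]
top 150 270 [0.445 0.304 0.005]
scene 330 247 [0.543 0.183 0.025]
scene 222 222 [0.779 0.004 0.088]
scene 302 190 [0.632 0.152 0.225]
```

View pics/topc.png

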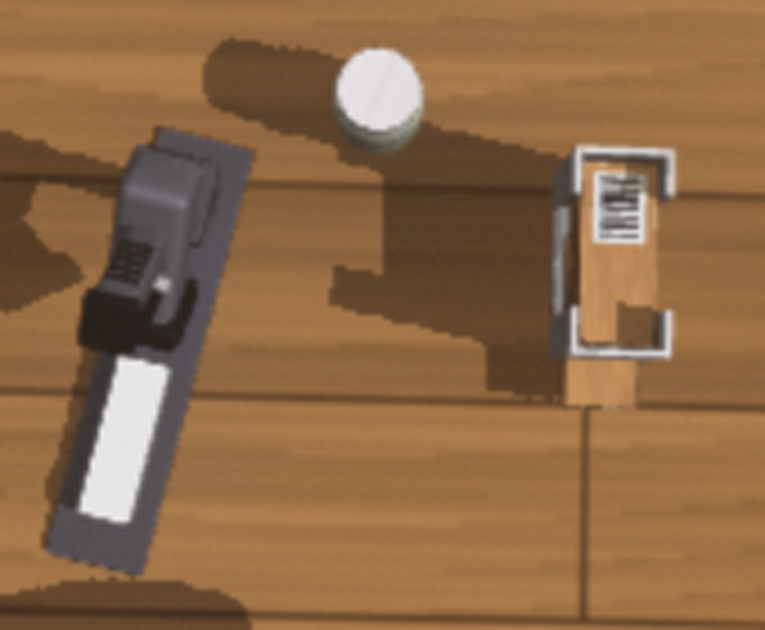

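View pics/scenec.png

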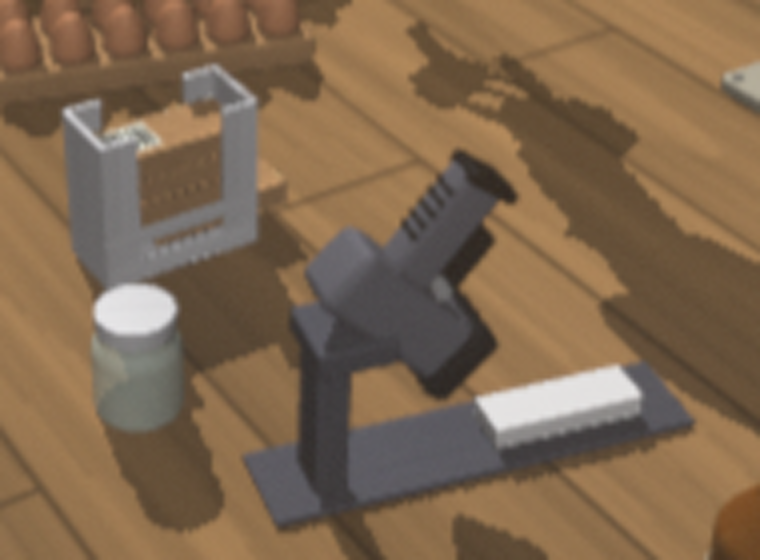

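Run:
```python
from h import *
d=np.load("top0.npz")
def f(c,z): 
    u=(c[0]+.5)/4.5-.5+165; v=(c[1]+.5)/4.5-.5+145
    return pix2w(d,u,v,z)[:2]
def show(n,cs,z):
    P=np.array([f(c,z) for c in cs]); print(n,P.round(4).tolist(),"mean",P.mean(0).round(4),"sides",[round(float(np.linalg.norm(P[i]-P[(i+1)%len(P)])),4) for i in range(len(P))])
    print("  dirs",[round(float(np.degrees(np.arctan2(*(P[(i+1)%len(P)]-P[i])[::-1]))),1) for i in range(len(P))])
show("disp",[(576,147),(675,149),(671,358),(568,356)],.13)
show("cart",[(565,405),(636,408)],.042)
show("rest",[(115,357),(169,365),(130,524),(79,515)],.024)
show("plate",[(158,128),(256,150),(142,577),(43,550)],.006)
show("cap",[(90,288),(80,340),(150,352)],.24)
# scene
s=np.load("scene0.npz")
def g(c,z):
    return pix2w(s,(c[0]+.5)/4-.5+190,(c[1]+.5)/4-.5+145,z)[:2]
f=g
show("S plate",[(276,527),(692,420),(640,362),(245,460)],.006)
show("S rest",[(495,438),(641,397),(624,366),(474,402)],.024)
show("S disp",[(65,108),(108,148),(257,97),(215,65)],.13)
show("S cart",[(286,188)],.042)
# depth-based
P=cloud(d).reshape(-1,3); 
m=(P[:,2]>.12)&(P[:,2]<.14)&(abs(P[:,1]+.16)<.08)&(P[:,0]>.5); q=P[m]; print(len(q),q.min(0),q.max(0))
m=(P[:,2]>.19)&(abs(P[:,1]-.16)<.1)&(P[:,0]>.5); q=P[m];print(len(q),q.min(0),q.max(0),q.mean(0))
m=(P[:,2]>.02)&(P[:,0]>.5)&(P[:,1]<-.2)&(P[:,1]>-.5);q=P[m];print("tray",q.min(0),q.max(0))
```

```text
disp [[0.7311, -0.1242], [0.7315, -0.1884], [0.5967, -0.1868], [0.5964, -0.1208]] mean [ 0.6639 -0.155 ] sides [0.0642, 0.1348, 0.066, 0.1347]
  dirs [-89.6, 179.3, 90.2, -1.4]
cart [[0.5653, -0.1297], [0.5643, -0.1787]] mean [ 0.5648 -0.1542] sides [0.049, 0.049]
  dirs [-91.1, 88.9]
rest [[0.5914, 0.1816], [0.5867, 0.1441], [0.4772, 0.1668], [0.4826, 0.2019]] mean [0.5345 0.1736] sides [0.0378, 0.1118, 0.0355, 0.1106]
  dirs [-97.1, 168.3, 81.3, -10.6]
plate [[0.7554, 0.1601], [0.7414, 0.0898], [0.4397, 0.1594], [0.4568, 0.2287]] mean [0.5983 0.1595] sides [0.0716, 0.3097, 0.0713, 0.3064]
  dirs [-101.2, 167.0, 76.1, -12.9]
cap [[0.6256, 0.1665], [0.5958, 0.1709], [0.59, 0.131]] mean [0.6038 0.1562] sides [0.0301, 0.0404, 0.0503]
  dirs [171.5, -98.4, 44.9]
S plate [[0.7593, 0.1597], [0.4573, 0.2238], [0.445, 0.1573], [0.7437, 0.0956]] mean [0.6013 0.1591] sides [0.3088, 0.0677, 0.305, 0.066]
  dirs [168.0, -100.4, -11.7, 76.3]
S rest [[0.5996, 0.1817], [0.4872, 0.2015], [0.4746, 0.17], [0.5891, 0.1451]] mean [0.5376 0.1746] sides [0.1141, 0.0339, 0.1171, 0.0381]
  dirs [170.0, -111.8, -12.2, 74.0]
S disp [[0.7278, -0.1931], [0.7262, -0.1257], [0.5948, -0.1311], [0.5971, -0.1907]] mean [ 0.6615 -0.1602] sides [0.0674, 0.1315, 0.0596, 0.1307]
  dirs [91.3, -177.6, -87.7, -1.1]
S cart [[0.5716, -0.124]] mean [ 0.5716 -0.124 ] sides [0.0]
  dirs [0.0]
140 [ 0.59730763 -0.18709336  0.12009294] [ 0.73238632 -0.12165347  0.13490756]
334 [0.58960946 0.12137445 0.19000648] [0.69616779 0.17585241 0.23991187] [0.62759912 0.15220625 0.21730803]
tray [ 0.50007753 -0.49974324  0.02010158] [ 0.68829046 -0.36247327  0.07442356]
```

```bash
python3 - <<'E'
from h import *
from plant import robot
s=robot.read_state(); M=R.from_rotvec(s["orientation"]).as_matrix(); print(M.round(4)); print((s["tool_pos"]+M[:,1]*.167).round(4), s["t"])
d=np.load("top0.npz")
E
python3 -m inch '[{"x":0,"y":0,"z":0,"twist":0.1},{"x":0,"y":0,"z":30,"twist":0}]' 1 20
```

```text
[[ 3.380e-01 -4.000e-04  9.411e-01]
 [-9.411e-01  1.400e-03  3.380e-01]
 [-1.400e-03 -1.000e+00  1.000e-04]]
[ 0.2027 -0.5643  0.2369] 0.15
t: 0.35
tool_pos: [0.2298, -0.5581, 0.4043]
orientation: [-1.313, 1.033, -1.031]
force: [-0.5, -1.1, -0.1]
opening: 0.0932
```

```bash
cat >> h.py <<'E'
def go(target=None,grasp=True,L=.167,twist=0):
    """print tool-axis shift (mm) to bring grasp point/TCP to the world target, after an optional twist first"""
    from plant import robot
    s=robot.read_state(); M=R.from_rotvec(s["orientation"]).as_matrix(); p=s["tool_pos"]
    g=p+M[:,1]*L
    print("t",round(s["t"],2),"tcp",p.round(4),"grasp",g.round(4),"X",M[:,0].round(3),"Y",M[:,1].round(3),"Z",M[:,2].round(3),
      "lean",round(float(np.degrees(np.arccos(-M[2,1]))),1),"az",round(float(np.degrees(np.arctan2(M[1,1],M[0,1]))),1),"open",round(s["opening"],4),"F",s["force"].round(1))
    print("q",s["q"].round(3))
    if target is not None:
        M2=M@R.from_rotvec([0,twist,0]).as_matrix()
        print("shift xyz mm",((np.array(target)-(g if grasp else p))@M2*1000).round(1))
E
python3 - <<'E'
from h import *
go((.5,-.06,.5),grasp=False,twist=.0)
E
```

```text
t 0.35 tcp [ 0.2298 -0.5581  0.4043] grasp [ 0.2296 -0.5581  0.2373] X [ 0.236 -0.972 -0.001] Y [-0.002  0.    -1.   ] Z [ 0.972  0.236 -0.001] lean 0.1 az 169.5 open 0.0932 F [-0.5 -1.1 -0.1]
q [-1.265e+00  1.410e-01  1.478e+00 -1.000e-03  1.524e+00  6.800e-02]
shift xyz mm [-420.5  -96.   379.8]
```

```bash
python3 -m inch '[{"x":-35,"y":-8,"z":32,"twist":0},{"x":-35,"y":-8,"z":32,"twist":0},{"x":-35,"y":-8,"z":32,"twist":0},{"x":-35,"y":-8,"z":32,"twist":0},{"x":-35,"y":-8,"z":32,"twist":0},{"x":-35,"y":-8,"z":32,"twist":0},{"x":-35,"y":-8,"z":32,"twist":0},{"x":-35,"y":-8,"z":32,"twist":0},{"x":-35,"y":-8,"z":32,"twist":0},{"x":-35,"y":-8,"z":32,"twist":0},{"x":-35,"y":-8,"z":32,"twist":0},{"x":-35,"y":-8,"z":32,"twist":0}]'
python3 -m inch '[{"x":0,"y":0,"z":0,"twist":0.12},{"x":0,"y":0,"z":0,"twist":0.12}]'
python3 - <<'E'
from h import *
go((.9,-.095,.5),grasp=False)
E
```

```text
t: 1.55
tool_pos: [0.5031, -0.0549, 0.501]
orientation: [-1.315, 1.027, -1.027]
force: [0.8, -0.9, 0.8]
opening: 0.0931
t: 1.75
tool_pos: [0.5032, -0.055, 0.5006]
orientation: [-1.211, 1.207, -1.206]
force: [-0.3, -0.8, 0.0]
opening: 0.093
t 1.75 tcp [ 0.5032 -0.055   0.5006] grasp [ 0.5032 -0.055   0.3336] X [ 0.004 -1.    -0.   ] Y [-0.  0. -1.] Z [ 1.     0.004 -0.   ] lean 0.0 az 167.8 open 0.093 F [-0.3 -0.8  0. ]
q [-0.21  -0.144  1.589  0.     1.697  1.357]
shift xyz mm [ 41.4   0.5 396.6]
```

```bash
python3 -m inch '[{"x":0,"y":0,"z":50,"twist":0},{"x":0,"y":0,"z":50,"twist":0},{"x":0,"y":0,"z":50,"twist":0},{"x":0,"y":0,"z":50,"twist":0},{"x":0,"y":0,"z":50,"twist":0},{"x":0,"y":0,"z":50,"twist":0},{"x":0,"y":0,"z":50,"twist":0},{"x":0,"y":0,"z":50,"twist":0}]'
python3 - <<'E'
from h import *
go()
E
```

```text
t: 2.55
tool_pos: [0.8357, -0.0561, 0.5026]
orientation: [-1.207, 1.201, -1.209]
force: [0.4, -1.0, 0.3]
opening: 0.093
t 2.55 tcp [ 0.8357 -0.0561  0.5026] grasp [ 0.8367 -0.0562  0.3356] X [ 0.005 -1.     0.   ] Y [ 0.006 -0.    -1.   ] Z [1.    0.005 0.006] lean 0.4 az -3.5 open 0.093 F [ 0.4 -1.   0.3]
q [-0.128  0.963  0.196  0.     1.976  1.438]
```

```bash
python3 -m inch '[{"x":0,"y":0,"z":50,"twist":0},{"x":0,"y":0,"z":50,"twist":0},{"x":0,"y":0,"z":50,"twist":0},{"x":0,"y":0,"z":50,"twist":0}]'
python3 - <<'E'
from h import *
go()
E
```

```text
t: 2.95
tool_pos: [0.8886, -0.0467, 0.4581]
orientation: [-1.119, 1.104, -1.271]
force: [0.0, 0.0, 0.9]
opening: 0.0927
t 2.95 tcp [ 0.8886 -0.0467  0.4581] grasp [ 0.9106 -0.048   0.2925] X [ 0.004 -1.     0.008] Y [ 0.132 -0.007 -0.991] Z [0.991 0.005 0.132] lean 7.6 az -3.2 open 0.0927 F [0.  0.  0.9]
q [-0.112  1.124  0.025  0.008  1.86   1.457]
```

```bash
python3 -m inch '[{"x":0,"y":0,"z":50,"twist":0},{"x":0,"y":0,"z":50,"twist":0},{"x":0,"y":0,"z":50,"twist":0},{"x":0,"y":0,"z":50,"twist":0},{"x":0,"y":0,"z":50,"twist":0},{"x":0,"y":0,"z":50,"twist":0}]'
python3 - <<'E'
from h import *
go()
E
```

```text
t: 3.55
tool_pos: [0.9388, -0.0346, 0.4436]
orientation: [-0.961, 0.935, -1.364]
force: [0.1, 0.8, 0.8]
opening: 0.0929
t 3.55 tcp [ 0.9388 -0.0346  0.4436] grasp [ 0.9963 -0.0374  0.2868] X [ 0.002 -1.     0.018] Y [ 0.344 -0.017 -0.939] Z [0.939 0.008 0.344] lean 20.2 az -2.8 open 0.0929 F [0.1 0.8 0.8]
q [-0.095  1.153  0.024  0.016  1.613  1.475]
```

```bash
python3 -m inch '[{"x":20,"y":0,"z":45,"twist":0},{"x":20,"y":0,"z":45,"twist":0},{"x":20,"y":0,"z":45,"twist":0},{"x":20,"y":0,"z":45,"twist":0}]'
python3 - <<'E'
from h import *
go()
E
```

```text
t: 3.95
tool_pos: [0.9552, -0.1013, 0.4613]
orientation: [-0.865, 0.827, -1.419]
force: [0.2, -0.2, -0.0]
opening: 0.0929
t 3.95 tcp [ 0.9552 -0.1013  0.4613] grasp [ 1.0334 -0.1059  0.3138] X [-0.003 -1.     0.029] Y [ 0.468 -0.027 -0.883] Z [0.884 0.011 0.468] lean 27.9 az -3.3 open 0.0929 F [ 0.2 -0.2 -0. ]
q [-0.169  1.145  0.024  0.052  1.488  1.406]
```

```bash
python3 -m inch '[{"x":25,"y":0,"z":43,"twist":0},{"x":25,"y":0,"z":43,"twist":0},{"x":25,"y":0,"z":43,"twist":0},{"x":25,"y":0,"z":43,"twist":0}]'
python3 - <<'E'
from h import *
go()
E
```

```text
t: 4.35
tool_pos: [0.9581, -0.1765, 0.4955]
orientation: [-0.774, 0.716, -1.476]
force: [-1.0, -0.2, -0.7]
opening: 0.0927
t 4.35 tcp [ 0.9581 -0.1765  0.4955] grasp [ 1.0551 -0.1844  0.3598] X [-0.015 -0.999  0.048] Y [ 0.581 -0.048 -0.813] Z [0.814 0.015 0.581] lean 35.6 az -4.7 open 0.0927 F [-1.  -0.2 -0.7]
q [-0.254  1.121  0.023  0.102  1.383  1.329]
```

Run:
```python
from h import *
go((.52,-.152,.28))
```

```text
t 4.35 tcp [ 0.9581 -0.1765  0.4955] grasp [ 1.0551 -0.1844  0.3598] X [-0.015 -0.999  0.048] Y [ 0.581 -0.048 -0.813] Z [0.814 0.015 0.581] lean 35.6 az -4.7 open 0.0927 F [-1.  -0.2 -0.7]
q [-0.254  1.121  0.023  0.102  1.383  1.329]
shift xyz mm [ -28.1 -247.5 -481.4]
```

```bash
python3 -m inch '[{"x":-2,"y":-20,"z":-40,"twist":0},{"x":-2,"y":-20,"z":-40,"twist":0},{"x":-2,"y":-20,"z":-40,"twist":0},{"x":-2,"y":-20,"z":-40,"twist":0},{"x":-2,"y":-20,"z":-40,"twist":0},{"x":-2,"y":-20,"z":-40,"twist":0},{"x":-2,"y":-20,"z":-40,"twist":0},{"x":-2,"y":-20,"z":-40,"twist":0},{"x":-2,"y":-20,"z":-40,"twist":0},{"x":-2,"y":-20,"z":-40,"twist":0},{"x":-2,"y":-20,"z":-40,"twist":0},{"x":-2,"y":-20,"z":-40,"twist":0}]'
python3 - <<'E'
from h import *
go((.505,-.149,.13))
from plant import imaging
for n in ["scene","top","wrist"]:
    d=imaging.read_camera(n); cv2.imwrite(f"pics/{n}1.png",d["color"][:,:,::-1]); np.savez(f"{n}1.npz",**d)
E
```

```text
t: 5.55
tool_pos: [0.5108, -0.1547, 0.4301]
orientation: [-0.774, 0.715, -1.475]
force: [-0.3, -0.7, 0.7]
opening: 0.0927
t 5.55 tcp [ 0.5108 -0.1547  0.4301] grasp [ 0.6079 -0.1625  0.2944] X [-0.013 -0.999  0.048] Y [ 0.581 -0.047 -0.812] Z [0.814 0.017 0.581] lean 35.7 az -4.6 open 0.0927 F [-0.3 -0.7  0.7]
q [-0.47  -0.357  1.958  0.272  0.972  1.01 ]
shift xyz mm [ -20.    73.2 -179. ]
```

View pics/wrist1.png

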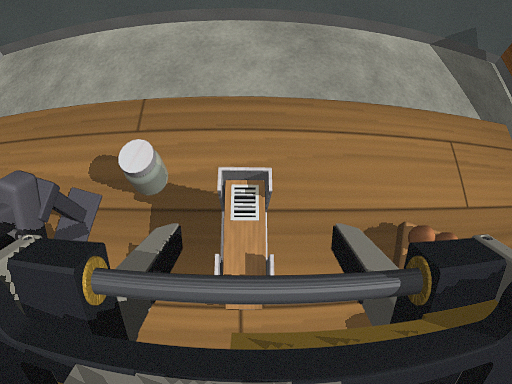

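View pics/scene1.png

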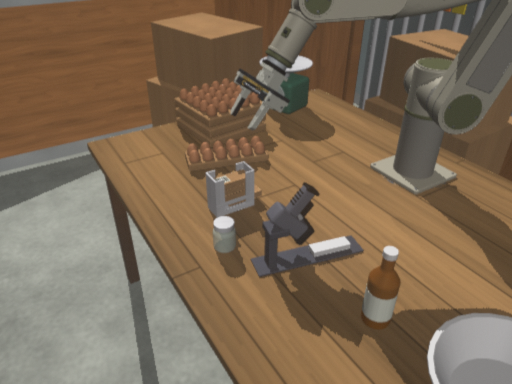

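```bash
python3 -m inch '[{"x":-5,"y":0,"z":-45,"twist":0},{"x":-5,"y":0,"z":-45,"twist":0},{"x":-5,"y":18,"z":-45,"twist":0},{"x":-5,"y":18,"z":-44,"twist":0},{"x":0,"y":37,"z":0,"twist":0},{"x":0,"y":0,"z":0,"twist":0}]'
cat >> h.py <<'E'
def wrist(fn):
    from plant import robot, imaging
    s=robot.read_state(); d=imaging.read_camera("wrist"); cv2.imwrite(fn,d["color"][:,:,::-1])
    np.savez(fn.replace("pics/","").replace(".png",".npz"),**d,tp=s["tool_pos"],ori=s["orientation"])
def wpix(d,u,v,z):
    x=u-d["cx"]; y=v-d["cy"]; r=np.hypot(x,y); th=r/d["fx"]
    ray=np.array([np.sin(th)*x/r,np.sin(th)*y/r,np.cos(th)])
    T=d["tool_from_camera"]; M=R.from_rotvec(d["ori"]).as_matrix()
    o=d["tp"]+M@T[:3,3]; w=M@T[:3,:3]@ray; return o+w*(z-o[2])/w[2]
E
python3 - <<'E'
from h import *
go((.575,-.155,.032)); wrist("pics/wrist2.png")
E
```

```text
t: 6.3
tool_pos: [0.4081, -0.1402, 0.2602]
orientation: [-0.777, 0.726, -1.47]
force: [-0.6, 1.2, -0.9]
opening: 0.0931
t 6.3 tcp [ 0.4081 -0.1402  0.2602] grasp [ 0.5038 -0.1473  0.1236] X [-0.013 -0.999  0.043] Y [ 0.573 -0.043 -0.818] Z [0.819 0.013 0.573] lean 35.1 az -4.2 open 0.0931 F [-0.6  1.2 -0.9]
q [-0.574 -0.542  2.403  0.407  0.77   0.776]
shift xyz mm [  2.9 116.1   5.7]
```

View pics/wrist2.png

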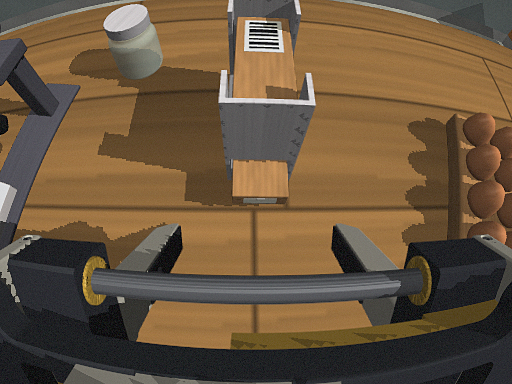

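Run:
```python
from h import *
d=np.load("wrist2.npz")
for u,v,z in [(233,197,.042),(288,196,.042),(233,161,.042),(290,161,.042),(219,100,.13),(314,103,.13),(304,74,.13),(229,70,.13)]: print(wpix(d,u,v,z).round(4))
```

```text
[ 0.564  -0.1313  0.042 ]
[ 0.565  -0.1796  0.042 ]
[ 0.5989 -0.1307  0.042 ]
[ 0.5995 -0.1833  0.042 ]
[ 0.6005 -0.1238  0.13  ]
[ 0.5998 -0.1871  0.13  ]
[ 0.6264 -0.1829  0.13  ]
[ 0.6282 -0.1293  0.13  ]
```

```bash
python3 -m inch '[{"x":3,"y":35,"z":6,"twist":0},{"x":0,"y":40,"z":0,"twist":0},{"x":0,"y":25,"z":0,"twist":0},{"x":0,"y":0,"z":0,"twist":0}]'
python3 - <<'E'
from h import *
go((.577,-.1555,.032))
E
```

```text
t: 6.75
tool_pos: [0.474, -0.1488, 0.1875]
orientation: [-0.776, 0.718, -1.471]
force: [0.3, -0.4, -0.8]
opening: 0.0931
t 6.75 tcp [ 0.474  -0.1488  0.1875] grasp [ 0.5706 -0.1561  0.0514] X [-0.012 -0.999  0.046] Y [ 0.578 -0.044 -0.815] Z [0.816 0.017 0.578] lean 35.4 az -4.4 open 0.0931 F [ 0.3 -0.4 -0.8]
q [-0.5   -0.15   2.266  0.514  0.507  0.68 ]
shift xyz mm [-1.6 19.5 -6. ]
```

```bash
python3 -m inch '[{"x":-1,"y":10,"z":-3,"twist":0},{"x":0,"y":9,"z":-3,"twist":0},{"x":0,"y":0,"z":0,"twist":0}]'
python3 -m inch '[{"x":0,"y":0,"z":0,"twist":0},{"x":0,"y":0,"z":0,"twist":0},{"x":0,"y":0,"z":0,"twist":0},{"x":0,"y":0,"z":0,"twist":0},{"x":0,"y":0,"z":0,"twist":0},{"x":0,"y":0,"z":0,"twist":0}]' -0.3 25
python3 - <<'E'
from h import *
go(); wrist("pics/wrist3.png")
E
```

```text
t: 7.05
tool_pos: [0.4797, -0.1491, 0.1713]
orientation: [-0.774, 0.714, -1.474]
force: [0.0, -0.1, -0.1]
opening: 0.0929
t: 7.65
tool_pos: [0.478, -0.1482, 0.1688]
orientation: [-0.776, 0.718, -1.473]
force: [-1.3, 0.5, 4.3]
opening: 0.0507
t 7.65 tcp [ 0.478  -0.1482  0.1688] grasp [ 0.5747 -0.1557  0.0329] X [-0.013 -0.999  0.046] Y [ 0.579 -0.045 -0.814] Z [0.815 0.017 0.579] lean 35.5 az -4.5 open 0.0507 F [-1.3  0.5  4.3]
q [-0.494 -0.094  2.259  0.557  0.46   0.637]
```

View pics/wrist3.png

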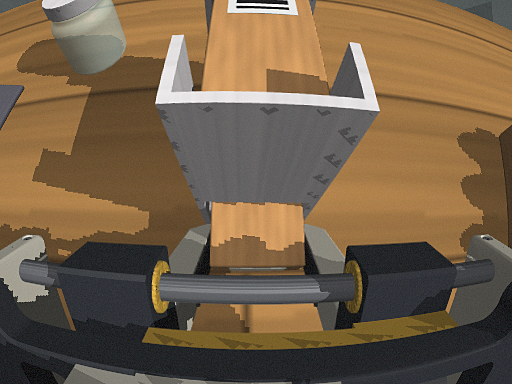

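Run:
```python
from h import *
D=[(.13115,1.48927,.2028,-.5645,.4037),(-.144,1.589,.5032,-.055,.5006),(.963,.196,.8357,-.0561,.5026),(.141,1.478,.2298,-.5581,.4043)]
A=[];b=[]
for q2,q3,x,y,z in D:
    r=np.sqrt(x*x+y*y-.051**2)
    A+= [[1,np.sin(q2),np.sin(q2+q3),0],[0,np.cos(q2),np.cos(q2+q3),1]]; b+=[r,z]
s,res,_,_=np.linalg.lstsq(np.array(A),np.array(b),rcond=None); print("a L2 L3 h'",s.round(4),res)
print((np.array(A)@s-b).round(4))
```

```text
a L2 L3 h' [-0.029   0.395   0.5837  0.0406] [0.00029446]
[ 0.008  -0.0005 -0.0102  0.0041 -0.0059 -0.0028  0.0081 -0.0008]
```

```bash
cat > fk.py <<'E'
from h import *
# q1,q2,q3, tcp, Y
D=[((-1.31139,.13114,1.48927),(.2028,-.5644,.4037),(-.0004,.0014,-1)),
((-.21,-.144,1.589),(.5032,-.055,.5006),(0,0,-1)),
((-.112,1.124,.025),(.8886,-.0467,.4581),(.132,-.007,-.991)),
((-.095,1.153,.024),(.9388,-.0346,.4436),(.344,-.017,-.939)),
((-.254,1.121,.023),(.9581,-.1765,.4955),(.581,-.048,-.813)),
((-.47,-.357,1.958),(.5108,-.1547,.4301),(.581,-.047,-.812)),
((-.574,-.542,2.403),(.4081,-.1402,.2602),(.573,-.043,-.818)),
((-.494,-.094,2.259),(.478,-.1482,.1688),(.579,-.045,-.814))]
def rowsof(q1,q2,q3):
    s=q2+q3; return [[1,np.sin(q2),np.sin(s),np.cos(s),0,0],[0,0,0,0,1,0],[0,np.cos(q2),np.cos(s),-np.sin(s),0,1]]
A=[];b=[]
for q,p,Y in D:
    Rz=R.from_euler("z",-q[0]).as_matrix(); P=Rz@p; y=Rz@np.array(Y)
    for r,pp,yy in zip(rowsof(*q),P,y): A.append(r+[yy]); b.append(pp)
A=np.array(A);b=np.array(b)
S=np.linalg.lstsq(A,b,rcond=None)[0]
def solve(tcp,Y):
    from scipy.optimize import least_squares
    wc=np.array(tcp)-S[6]*np.array(Y)
    def f(q):
        r=np.array(rowsof(*q))@S[:6]; return R.from_euler("z",q[0]).as_matrix()@r-wc
    o=least_squares(f,[-.4,0,2.0],bounds=([-2.9,-.89,.02],[2.9,2.26,2.8])); return o.x,np.linalg.norm(o.fun)
if __name__=="__main__":
    print(S.round(4)); print(np.abs(A@S-b).max())
    Y=np.array((.579,-.045,-.814))
    for g in [(.575,-.1557,.033),(.53,-.155,.033),(.50,-.155,.033),(.475,-.155,.033),(.465,-.155,.033),(.465,-.155,.08)]: print(g,solve(np.array(g)-.167*Y,Y))
E
python3 fk.py
```

```text
[-1.000e-04  3.694e-01  5.535e-01  6.120e-02  5.120e-02  3.173e-01
  1.913e-01]
0.0003781912713025845
(0.575, -0.1557, 0.033) (array([-0.49360331, -0.09373264,  2.25841941]), np.float64(3.59895537151363e-14))
(0.53, -0.155, 0.033) (array([-0.55297589, -0.22828373,  2.37435928]), np.float64(3.627083395061293e-10))
(0.5, -0.155, 0.033) (array([-0.60208055, -0.32926757,  2.45176765]), np.float64(2.2544226026104844e-14))
(0.475, -0.155, 0.033) (array([-0.64956933, -0.42354968,  2.51723808]), np.float64(2.446291345916384e-11))
(0.465, -0.155, 0.033) (array([-0.67052781, -0.46454975,  2.54382322]), np.float64(3.3672663004457874e-10))
(0.465, -0.155, 0.08) (array([-0.67052781, -0.60280859,  2.52898699]), np.float64(1.1072509339658514e-09))
```

```bash
python3 -m inch '[{"x":0,"y":-6,"z":-8,"twist":0},{"x":0,"y":-6,"z":-8,"twist":0},{"x":0,"y":-6,"z":-8,"twist":0},{"x":0,"y":-6,"z":-8,"twist":0}]' - 40
python3 - <<'E'
from h import *
go((.485,-.1545,.035))
E
```

```text
t: 8.1
tool_pos: [0.4371, -0.1476, 0.1697]
orientation: [-0.775, 0.718, -1.473]
force: [3.7, 0.2, -1.1]
opening: 0.0506
t 8.1 tcp [ 0.4371 -0.1476  0.1697] grasp [ 0.5338 -0.1552  0.0338] X [-0.013 -0.999  0.047] Y [ 0.579 -0.045 -0.814] Z [0.815 0.017 0.579] lean 35.5 az -4.5 open 0.0506 F [ 3.7  0.2 -1.1]
q [-0.547 -0.218  2.364  0.58   0.499  0.577]
shift xyz mm [ -0.  -29.3 -39.1]
```

```bash
python3 -m inch '[{"x":0,"y":-6,"z":-8,"twist":0},{"x":0,"y":-6,"z":-8,"twist":0},{"x":0,"y":-6,"z":-8,"twist":0},{"x":0,"y":-6,"z":-8,"twist":0},{"x":0,"y":-5,"z":-7,"twist":0},{"x":0,"y":0,"z":0,"twist":0}]'
python3 - <<'E'
from h import *
go((.485,-.1545,.035)); wrist("pics/wrist4.png")
E
```

```text
t: 8.7
tool_pos: [0.3879, -0.1466, 0.1699]
orientation: [-0.776, 0.719, -1.473]
force: [0.0, 1.0, -2.1]
opening: 0.0504
t 8.7 tcp [ 0.3879 -0.1466  0.1699] grasp [ 0.4844 -0.1542  0.0338] X [-0.013 -0.999  0.046] Y [ 0.578 -0.045 -0.815] Z [0.816 0.016 0.578] lean 35.4 az -4.5 open 0.0504 F [ 0.   1.  -2.1]
q [-0.628 -0.39   2.492  0.591  0.575  0.516]
shift xyz mm [ 0.4 -0.6  1.1]
```

View pics/wrist4.png

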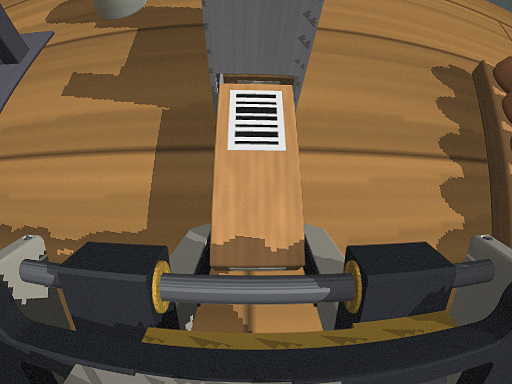

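```bash
python3 - <<'E'
from h import *
d=np.load("wrist4.npz")
for u,v,z in [(216,83,.044),(296,84,.044),(210,264,.044),(304,264,.044),(216,74,.048),(297,76,.048)]: print(wpix(d,u,v,z).round(4))
E
python3 -m inch '[{"x":5,"y":-2,"z":-3,"twist":0},{"x":5,"y":-2,"z":-3,"twist":0},{"x":0,"y":-12,"z":8,"twist":0},{"x":0,"y":-12,"z":8,"twist":0}]'
python3 - <<'E'
from h import *
go(); wrist("pics/wrist5.png")
E
```

```text
[ 0.5933 -0.1281  0.044 ]
[ 0.5939 -0.1822  0.044 ]
[ 0.4755 -0.1301  0.044 ]
[ 0.4752 -0.1787  0.044 ]
[ 0.5981 -0.128   0.048 ]
[ 0.5979 -0.1826  0.048 ]
t: 9.15
tool_pos: [0.3808, -0.1559, 0.1996]
orientation: [-0.776, 0.72, -1.473]
force: [-0.1, -0.6, -0.3]
opening: 0.0498
t 9.15 tcp [ 0.3808 -0.1559  0.1996] grasp [ 0.4772 -0.1634  0.0635] X [-0.013 -0.999  0.046] Y [ 0.578 -0.045 -0.815] Z [0.816 0.016 0.577] lean 35.4 az -4.4 open 0.0498 F [-0.1 -0.6 -0.3]
q [-0.666 -0.486  2.492  0.54   0.676  0.556]
```

View pics/wrist5.png

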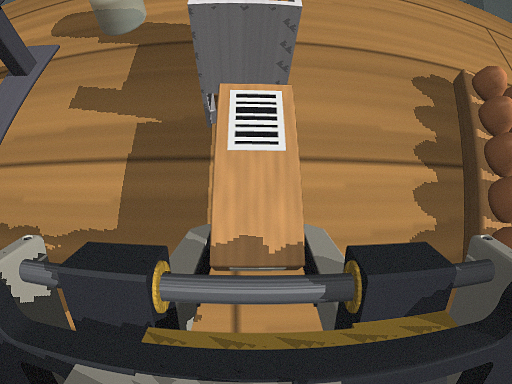

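Run:
```python
from fk import *
Y=np.array((.578,-.045,-.815))
for g in [(.486,.185,.0375),(.486,.185,.05),(.49,.13,.06),(.50,.1,.06),(.51,.05,.08),(.52,0,.08),(.52,.05,.1),(.50,-.05,.1),(.5,-.1,.1),(.52,-.05,.1)]: print(g,solve(np.array(g)-.167*Y,Y)[0].round(3))
```

```text
(0.486, 0.185, 0.0375) [ 0.475 -0.268  2.394]
(0.486, 0.185, 0.05) [ 0.475 -0.302  2.393]
(0.49, 0.13, 0.06) [ 0.315 -0.43   2.462]
(0.5, 0.1, 0.06) [ 0.214 -0.445  2.472]
(0.51, 0.05, 0.08) [ 0.049 -0.519  2.478]
(0.52, 0, 0.08) [-0.113 -0.505  2.469]
(0.52, 0.05, 0.1) [ 0.047 -0.521  2.439]
(0.5, -0.05, 0.1) [-0.29  -0.639  2.509]
(0.5, -0.1, 0.1) [-0.448 -0.591  2.481]
(0.52, -0.05, 0.1) [-0.271 -0.544  2.453]
```

```bash
cat >> h.py <<'E'
def path(pts):
    from plant import robot
    s=robot.read_state(); M=R.from_rotvec(s["orientation"]).as_matrix(); g=s["tool_pos"]+M[:,1]*.167
    for p in pts:
        d=(np.array(p)-g)@M*1000; print(p,d.round(1),"len",round(float(np.linalg.norm(d)),1)); g=np.array(p)
E
python3 - <<'E'
from h import *
path([(.505,-.10,.10),(.527,0,.10),(.52,.06,.08)])
E
```

```text
(0.505, -0.1, 0.1) [-63.  -14.9  41.7] len 77.1
(0.527, 0, 0.1) [-100.2    8.1   19.6] len 102.4
(0.52, 0.06, 0.08) [-60.8   9.4 -16.3] len 63.6
```

```bash
python3 -m inch '[{"x":-10,"y":-8,"z":14,"twist":0},{"x":-26,"y":-4,"z":14,"twist":0},{"x":-27,"y":-3,"z":14,"twist":0},{"x":-25,"y":2,"z":5,"twist":0},{"x":-25,"y":2,"z":5,"twist":0},{"x":-25,"y":2,"z":5,"twist":0},{"x":-25,"y":2,"z":5,"twist":0},{"x":-20,"y":3,"z":-5,"twist":0},{"x":-20,"y":3,"z":-5,"twist":0},{"x":-20,"y":3,"z":-5,"twist":0},{"x":0,"y":0,"z":0,"twist":0}]'
python3 - <<'E'
from h import *
go(); wrist("pics/wrist6.png")
E
```

```text
t: 10.3
tool_pos: [0.4228, 0.0692, 0.2135]
orientation: [-0.779, 0.718, -1.469]
force: [-0.5, 0.7, -1.5]
opening: 0.0515
t 10.3 tcp [0.4228 0.0692 0.2135] grasp [0.5191 0.0619 0.0772] X [-0.01  -0.999  0.047] Y [ 0.577 -0.044 -0.816] Z [0.817 0.019 0.576] lean 35.3 az -4.3 open 0.0515 F [-0.5  0.7 -1.5]
q [ 0.084 -0.46   2.445 -0.176  0.553  1.77 ]
```

View pics/wrist6.png

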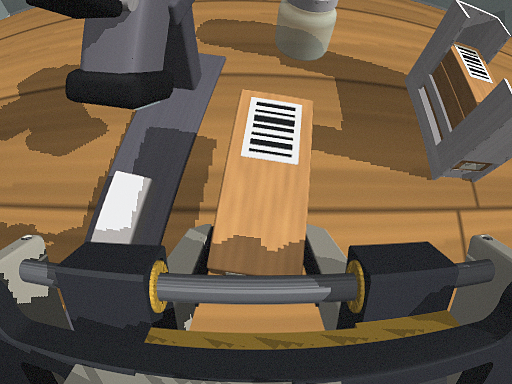

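Run:
```python
from h import *
d=np.load("wrist6.npz"); print(d["depth"].shape)
for u,v,z in [(115,171,.024),(146,176,.024),(91,242,.024),(127,242,.024),(224,56,.006),(152,240,.006)]: print(wpix(d,u,v,z).round(4))
crop={}
import cv2
cv2.imwrite("pics/w6c.png",cv2.resize(d["color"][140:260,60:260,::-1],None,fx=4,fy=4,interpolation=cv2.INTER_CUBIC))
# top estimate of far corners from rest centre
c=np.array([.536,.174]);a=np.radians(-12.3);ex=np.array([np.cos(a),np.sin(a)]);ey=np.array([-ex[1],ex[0]])
print(c+.056*ex+.018*ey,c+.056*ex-.018*ey)
```

```text
(384, 512)
[0.5918 0.1783 0.024 ]
[0.5869 0.1489 0.024 ]
[0.5302 0.191  0.024 ]
[0.5319 0.1586 0.024 ]
[0.7416 0.0925 0.006 ]
[0.5378 0.1438 0.006 ]
[0.5945491  0.17965712] [0.58688001 0.14448348]
```

View pics/w6c.png

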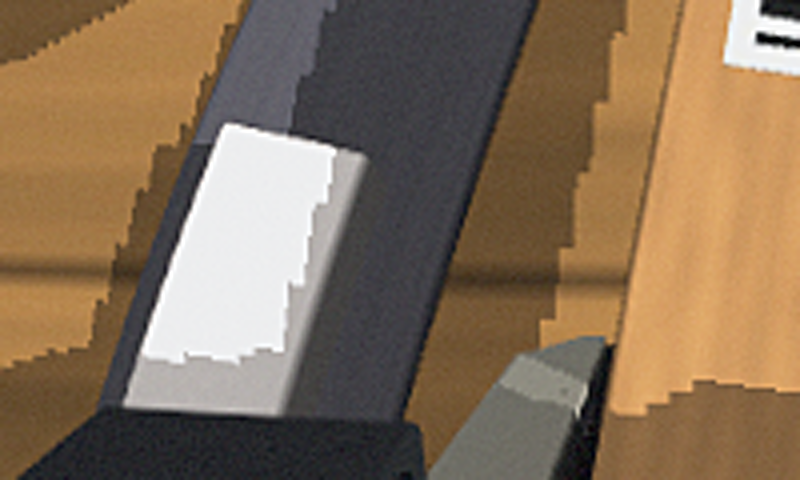

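Run:
```python
from h import *
d=np.load("wrist6.npz")
P=[wpix(d,u,v,.024)[:2] for u,v in [(116,170.3),(151.3,178.8),(131.5,243),(91,241)]]
print(np.round(P,4)); 
for a,b in [(3,0),(2,1)]: print(np.degrees(np.arctan2(*(P[b]-P[a])[::-1])))
```

```text
[[0.5924 0.1774]
 [0.5844 0.1439]
 [0.5313 0.1547]
 [0.531  0.1911]]
-12.539650640890393
-11.463886097097664
```

```bash
python3 -m inch '[{"x":0,"y":0,"z":0,"twist":0.085},{"x":0,"y":0,"z":0,"twist":0.085},{"x":0,"y":0,"z":0,"twist":0}]'
python3 - <<'E'
from h import *
go();path([(.508,.08,.055),(.493,.13,.050),(.484,.181,.050)])
E
```

```text
t: 10.65
tool_pos: [0.4239, 0.067, 0.2153]
orientation: [-0.654, 0.847, -1.553]
force: [-1.1, -0.5, -0.8]
opening: 0.0518
t 10.65 tcp [0.4239 0.067  0.2153] grasp [0.5206 0.0594 0.0793] X [-0.152 -0.987 -0.053] Y [ 0.579 -0.046 -0.814] Z [ 0.801 -0.154  0.578] lean 35.5 az -4.5 open 0.0518 F [-1.1 -0.5 -0.8]
q [ 0.078 -0.463  2.444 -0.173  0.553  1.938]
(0.508, 0.08, 0.055) [-17.1  11.6 -27.3] len 34.3
(0.493, 0.13, 0.05) [-46.8  -6.9 -22.6] len 52.4
(0.484, 0.181, 0.05) [-49.   -7.5 -15.1] len 51.8
```

```bash
python3 -m inch '[{"x":-8,"y":6,"z":-13,"twist":0},{"x":-9,"y":6,"z":-14,"twist":0},{"x":-16,"y":-2,"z":-8,"twist":0},{"x":-16,"y":-2,"z":-7,"twist":0},{"x":-15,"y":-3,"z":-7,"twist":0},{"x":0,"y":0,"z":0,"twist":0}]'
python3 - <<'E'
from h import *
go();path([(.484,.181,.050)]); wrist("pics/wrist7.png")
E
```

```text
t: 11.25
tool_pos: [0.3968, 0.1389, 0.186]
orientation: [-0.658, 0.843, -1.549]
force: [-0.1, -0.3, -0.6]
opening: 0.0519
t 11.25 tcp [0.3968 0.1389 0.186 ] grasp [0.4934 0.1315 0.05  ] X [-0.147 -0.988 -0.05 ] Y [ 0.579 -0.045 -0.814] Z [ 0.802 -0.149  0.578] lean 35.5 az -4.4 open 0.0519 F [-0.1 -0.3 -0.6]
q [ 0.316 -0.387  2.455 -0.45   0.536  2.377]
(0.484, 0.181, 0.05) [-47.5  -7.7 -14.9] len 50.4
```

View pics/wrist7.png

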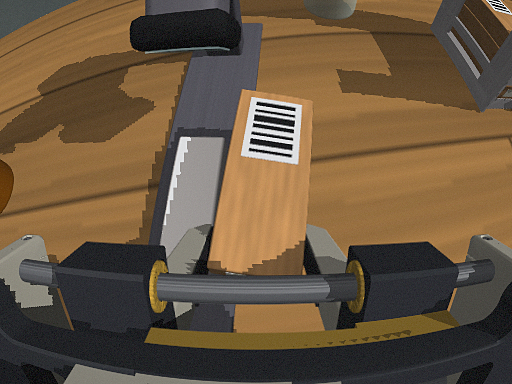

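```bash
cat >> fk.py <<'E'
def Rq(q):
    E=lambda a,x:R.from_euler(a,x)
    return E("z",q[0])*E("y",q[1]+q[2])*E("z",SG[0]*q[3])*E("y",q[4])*E("z",SG[1]*q[5])
SG=[1,1]
import itertools
smp=[((-1.31139526,.131139379,1.4892748,0,1.52301612,-.0854105989),(-1.35157313,.95252168,-.95024448)),
((.316,-.387,2.455,-.45,.536,2.377),(-.658,.843,-1.549)),((-.628,-.39,2.492,.591,.575,.516),(-.776,.719,-1.473))]
best=None
for a,b in itertools.product([1,-1],[1,-1]):
    SG=[a,b]; Cs=[Rq(q).inv()*R.from_rotvec(o) for q,o in smp]
    err=max((Cs[0].inv()*c).magnitude() for c in Cs)
    if best is None or err<best[0]: best=(err,[a,b],Cs[0])
SG=best[1];C=best[2]
if __name__=="__main__": print("wrist fit err",best[0],SG)
def ikfull(g,Rt,L=.167,q0=None):
    """Rt: Rotation of tool; g grasp point"""
    from scipy.optimize import least_squares
    Y=Rt.as_matrix()[:,1]; tcp=np.array(g)-L*Y
    q3,e=solve(tcp,Y)
    W=(R.from_euler("z",q3[0])*R.from_euler("y",q3[1]+q3[2])).inv()*Rt*C.inv()
    z,y,zz=W.as_euler("ZYZ"); sols=[]
    for (p,t,r) in [(z,y,zz),(z+np.pi,-y,zz+np.pi)]:
        wr=lambda x:(x+np.pi)%(2*np.pi)-np.pi
        sols.append(np.round([*q3,wr(SG[0]*p),t,wr(SG[1]*r)],3))
    return sols,e
E
python3 fk.py
python3 - <<'E'
from fk import *
from plant import robot
Rt=R.from_rotvec(robot.read_state()["orientation"])
for g in [(.4934,.1315,.05),(.484,.181,.05),(.484,.181,.0375)]:print(ikfull(g,Rt))
E
```

```text
[-1.000e-04  3.694e-01  5.535e-01  6.120e-02  5.120e-02  3.173e-01
  1.913e-01]
0.0003781912713025845
(0.575, -0.1557, 0.033) (array([-0.49360331, -0.09373264,  2.25841941]), np.float64(3.59895537151363e-14))
(0.53, -0.155, 0.033) (array([-0.55297589, -0.22828373,  2.37435928]), np.float64(3.627083395061293e-10))
(0.5, -0.155, 0.033) (array([-0.60208055, -0.32926757,  2.45176765]), np.float64(2.2544226026104844e-14))
(0.475, -0.155, 0.033) (array([-0.64956933, -0.42354968,  2.51723808]), np.float64(2.446291345916384e-11))
(0.465, -0.155, 0.033) (array([-0.67052781, -0.46454975,  2.54382322]), np.float64(3.3672663004457874e-10))
(0.465, -0.155, 0.08) (array([-0.67052781, -0.60280859,  2.52898699]), np.float64(1.1072509339658514e-09))
wrist fit err 0.0008971234598778183 [1, 1]
([array([ 0.316, -0.388,  2.455, -0.45 ,  0.537,  2.377]), array([ 0.316, -0.388,  2.455,  2.691, -0.537, -0.764])], np.float64(1.000418583866498e-11))
([array([ 0.467, -0.317,  2.405, -0.576,  0.585,  2.612]), array([ 0.467, -0.317,  2.405,  2.566, -0.585, -0.529])], np.float64(1.0028832546691981e-10))
([array([ 0.467, -0.283,  2.406, -0.608,  0.554,  2.65 ]), array([ 0.467, -0.283,  2.406,  2.534, -0.554, -0.492])], np.float64(6.819273342491378e-11))
```

```bash
python3 -m inch '[{"x":-12,"y":-2,"z":-3,"twist":-0.04},{"x":-12,"y":-2,"z":-3,"twist":0},{"x":-12,"y":-2,"z":-3,"twist":0},{"x":-10,"y":-2,"z":-3,"twist":0},{"x":0,"y":0,"z":0,"twist":0}]'
python3 - <<'E'
from h import *
go();path([(.484,.179,.050),(.484,.179,.0385)])
E
```

```text
t: 11.8
tool_pos: [0.3888, 0.1857, 0.1874]
orientation: [-0.685, 0.814, -1.533]
force: [-0.3, -0.1, 0.1]
opening: 0.0513
t 11.8 tcp [0.3888 0.1857 0.1874] grasp [0.4855 0.1782 0.0514] X [-0.117 -0.993 -0.028] Y [ 0.579 -0.045 -0.814] Z [ 0.807 -0.111  0.58 ] lean 35.5 az -4.4 open 0.0513 F [-0.3 -0.1  0.1]
q [ 0.458 -0.322  2.405 -0.568  0.584  2.559]
(0.484, 0.179, 0.05) [-0.6  0.3 -2.1] len 2.2
(0.484, 0.179, 0.0385) [ 0.3  9.4 -6.7] len 11.5
```

Now I'll check the alignment before lowering.

Run:
```python
from h import *
from plant import imaging
wrist("pics/wrist8.png")
for n in ["scene","top"]:
    d=imaging.read_camera(n); np.savez(f"{n}8.npz",**d)
    if n=="top": crop(d,150,150,280,290,4,"pics/top8.png")
    else: crop(d,230,150,400,290,4.5,"pics/scene8.png")
```

```text
(no output)
```

View pics/wrist8.png

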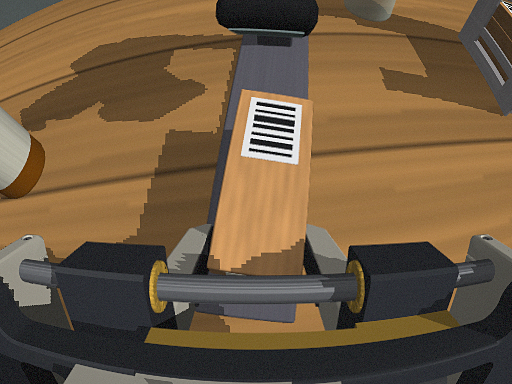

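View pics/scene8.png

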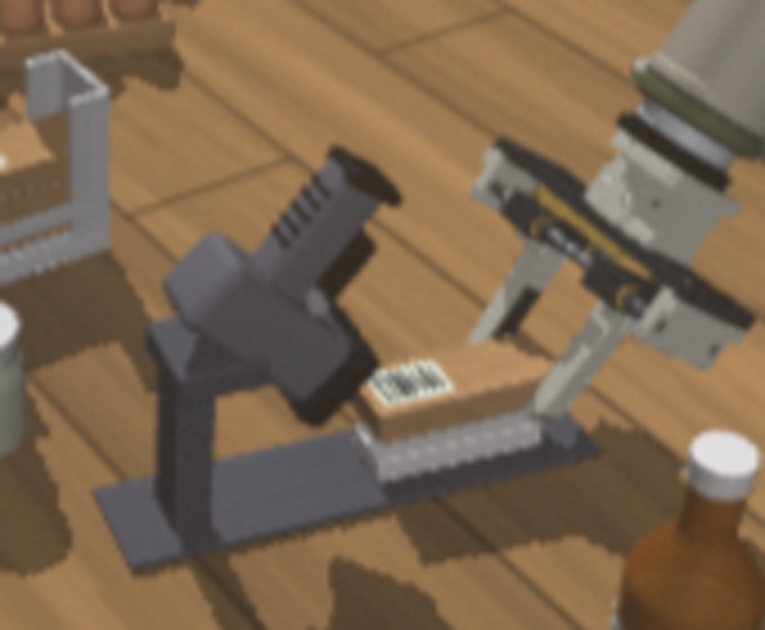

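The carton is over the rest and aligned. Its rear end is just in front of the nose at (320,400) in the crop. Next I'll lower it and watch the force.

```bash
python3 -m inch '[{"x":0,"y":3,"z":-3,"twist":0},{"x":0,"y":3,"z":-3,"twist":0},{"x":0,"y":2,"z":-1.5,"twist":0},{"x":0,"y":0,"z":0,"twist":0}]'
python3 - <<'E'
from h import *
go();path([(.484,.179,.0385)])
E
```

```text
t: 12.35
tool_pos: [0.3869, 0.1859, 0.1759]
orientation: [-0.685, 0.815, -1.534]
force: [-0.9, -1.4, 1.5]
opening: 0.0512
t 12.35 tcp [0.3869 0.1859 0.1759] grasp [0.4836 0.1782 0.0399] X [-0.119 -0.993 -0.028] Y [ 0.579 -0.046 -0.814] Z [ 0.807 -0.113  0.58 ] lean 35.5 az -4.6 open 0.0512 F [-0.9 -1.4  1.5]
q [ 0.462 -0.295  2.411 -0.599  0.56   2.599]
(0.484, 0.179, 0.0385) [-0.8  1.4 -0.6] len 1.7
```

```bash
python3 -m inch '[{"x":0,"y":1,"z":-0.7,"twist":0},{"x":0,"y":1,"z":-0.7,"twist":0},{"x":0,"y":0,"z":0,"twist":0}]'
python3 - <<'E'
from h import *
go()
E
```

```text
t: 12.65
tool_pos: [0.3879, 0.1865, 0.1752]
orientation: [-0.682, 0.814, -1.534]
force: [-7.8, -4.4, 13.7]
opening: 0.0517
t 12.65 tcp [0.3879 0.1865 0.1752] grasp [0.4849 0.1789 0.0395] X [-0.118 -0.993 -0.029] Y [ 0.581 -0.046 -0.813] Z [ 0.805 -0.113  0.582] lean 35.6 az -4.5 open 0.0517 F [-7.8 -4.4 13.7]
q [ 0.463 -0.289  2.409 -0.606  0.555  2.607]
```

```bash
python3 -m inch '[{"x":0,"y":-0.5,"z":0.4,"twist":0},{"x":0,"y":0,"z":0,"twist":0}]' - 3
python3 -m inch '[{"x":0,"y":0,"z":0,"twist":0},{"x":0,"y":0,"z":0,"twist":0},{"x":0,"y":0,"z":0,"twist":0}]' 0.4
python3 - <<'E'
from h import *
go(); wrist("pics/wrist9.png")
from plant import imaging
d=imaging.read_camera("scene"); np.savez("scene9.npz",**d); crop(d,230,150,400,290,4.5,"pics/scene9.png")
E
```

```text
t: 12.85
tool_pos: [0.3873, 0.1865, 0.1749]
orientation: [-0.683, 0.815, -1.533]
force: [0.3, 1.1, 2.2]
opening: 0.0521
t: 13.15
tool_pos: [0.3868, 0.1862, 0.1741]
orientation: [-0.685, 0.816, -1.534]
force: [-0.3, 0.6, -0.1]
opening: 0.0648
t 13.15 tcp [0.3868 0.1862 0.1741] grasp [0.4834 0.1786 0.0381] X [-0.118 -0.993 -0.029] Y [ 0.578 -0.046 -0.814] Z [ 0.807 -0.113  0.579] lean 35.5 az -4.5 open 0.0648 F [-0.3  0.6 -0.1]
q [ 0.463 -0.29   2.411 -0.603  0.555  2.604]
```

View pics/wrist9.png

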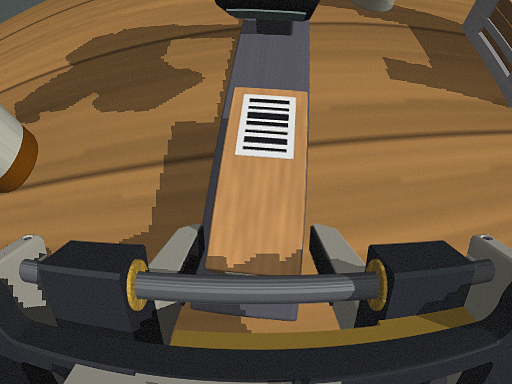

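View pics/scene9.png

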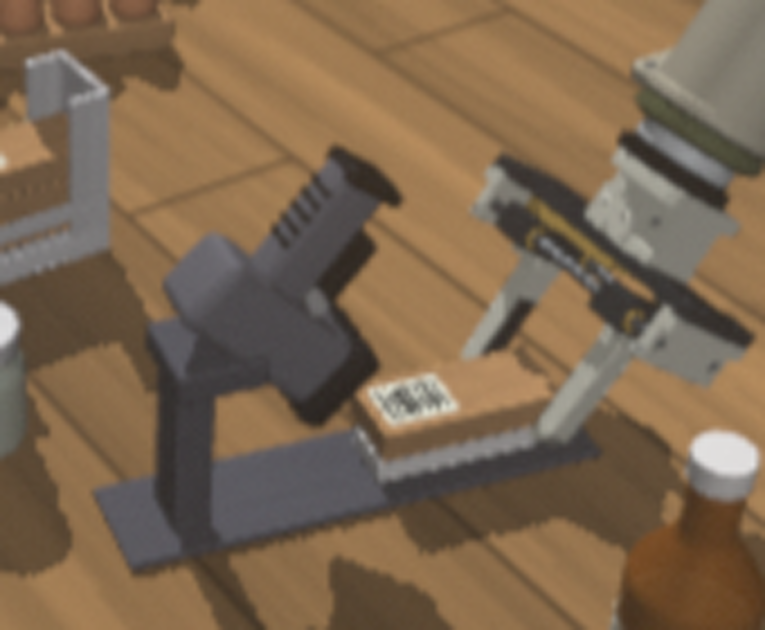

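Run:
```python
from h import *
d=np.load("wrist9.npz")
cv2.imwrite("pics/w9c.png",cv2.resize(d["color"][70:290,180:330,::-1],None,fx=4,fy=2.7,interpolation=cv2.INTER_CUBIC))
P=np.array([wpix(d,u,v,.046)[:2] for u,v in [(234,88),(307.5,92),(301,274),(207,270)]]);print(P.round(4),P.mean(0),[np.degrees(np.arctan2(*(P[b]-P[a])[::-1])).round(1) for a,b in [(3,0),(2,1)]],np.linalg.norm(P[0]-P[1]),np.linalg.norm(P[0]-P[3]))
```

```text
[[0.5915 0.1806]
 [0.5817 0.132 ]
 [0.4666 0.1568]
 [0.4745 0.2052]] [0.52858822 0.16865098] [np.float64(-11.9), np.float64(-12.2)] 0.04966018741031581 0.11959790387601862
```

View pics/w9c.png

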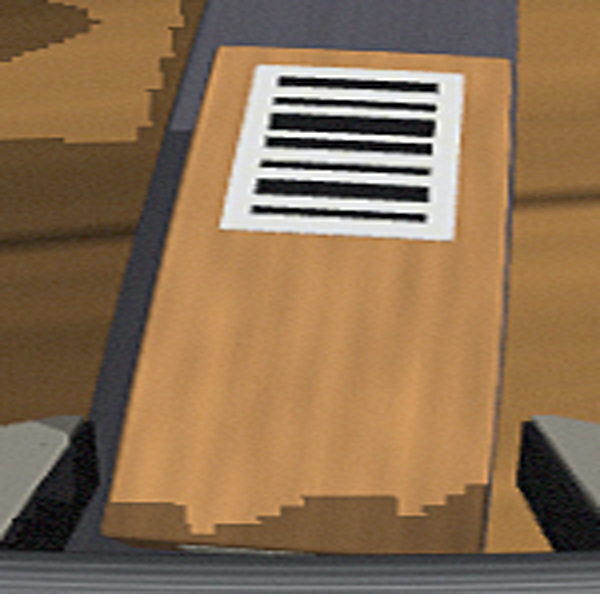

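```bash
python3 -m inch '[{"x":0,"y":0,"z":0,"twist":0},{"x":0,"y":0,"z":0,"twist":0},{"x":0,"y":-4,"z":3,"twist":0},{"x":0,"y":-8,"z":6,"twist":0},{"x":-1,"y":-16,"z":11,"twist":0},{"x":-1,"y":-33,"z":24,"twist":0},{"x":-1,"y":-33,"z":24,"twist":0},{"x":-1,"y":-33,"z":24,"twist":0},{"x":0,"y":0,"z":0,"twist":0}]' 1
python3 - <<'E'
from h import *
go(); wrist("pics/wrist10.png")
from plant import imaging
for n in ["scene","top"]:
    d=imaging.read_camera(n); np.savez(f"{n}10.npz",**d)
    if n=="top": crop(d,150,150,280,290,4,"pics/top10.png")
E
```

```text
t: 14.15
tool_pos: [0.39, 0.1865, 0.3395]
orientation: [-0.671, 0.81, -1.533]
force: [0.5, -0.4, 0.7]
opening: 0.093
t 14.15 tcp [0.39   0.1865 0.3395] grasp [0.4882 0.1797 0.2046] X [-0.117 -0.992 -0.035] Y [ 0.588 -0.041 -0.808] Z [ 0.8   -0.115  0.589] lean 36.1 az -3.9 open 0.093 F [ 0.5 -0.4  0.7]
q [ 0.459 -0.594  2.29  -0.383  0.92   2.31 ]
```

View pics/wrist10.png

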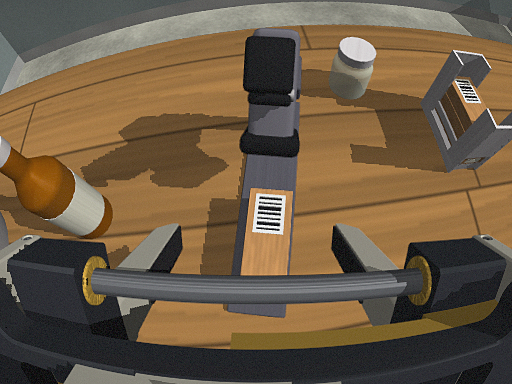

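View pics/top10.png

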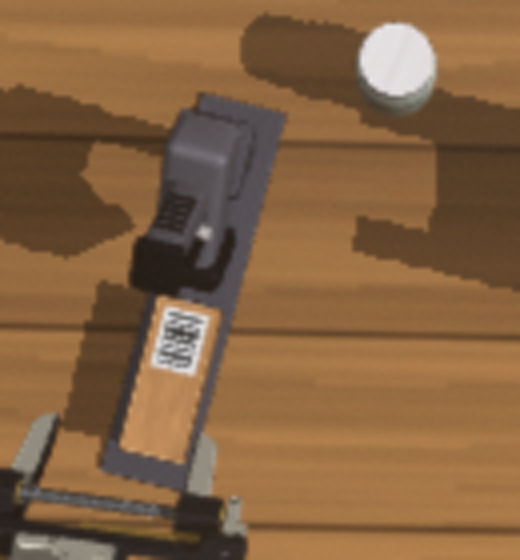

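```bash
cat >> h.py <<'E'
def wproj(d,p):
    T=d["tool_from_camera"]; M=R.from_rotvec(d["ori"]).as_matrix()
    c=T[:3,:3].T@(M.T@(np.asarray(p)-d["tp"])-T[:3,3]); th=np.arctan2(np.hypot(c[0],c[1]),c[2]); r=th*d["fx"]; ph=np.arctan2(c[1],c[0])
    return np.array([d["cx"]+r*np.cos(ph),d["cy"]+r*np.sin(ph)])
class St:
    def __init__(s,rest=(.5345,.173),yaw=-12.1):
        a=np.radians(yaw); s.ex=np.array([np.cos(a),np.sin(a),0]); s.ey=np.array([-np.sin(a),np.cos(a),0]); s.o=np.array([*rest,0])+.13*s.ex
    def w(s,x,y,z): return s.o+x*s.ex+y*s.ey+np.array([0,0,z])
E
python3 - <<'E'
from h import *
t=np.load("top10.npz"); f=lambda c,z: pix2w(t,(c[0]+.5)/4-.5+150,(c[1]+.5)/4-.5+150,z)[:2]
P=np.array([f(c,.046) for c in [(156,296),(220,308),(185,466),(118,451)]]);print("carton",P.round(4).tolist(),P.mean(0))
d=np.load("wrist10.npz"); S=St()
c=np.array([.788,0,.616]); g=np.array([-.616,0,.788])
for n,p in [("grip_end",(-.057,0,.227)),("capfl",tuple(np.array((-.057,0,.227))-.023*c+[0,.017,0])),("capfr",tuple(np.array((-.057,0,.227))-.023*c-[0,.017,0])),("caprl",tuple(np.array((-.057,0,.227))+.017*c+[0,.017,0])),("caprr",tuple(np.array((-.057,0,.227))+.017*c-[0,.017,0])),("noseL",(-.07,0,.07))]:
    print(n,S.w(*p).round(4),"wrist",wproj(d,S.w(*p)).round(1),"topcrop",((proj(t,S.w(*p))-150+.5)*4-.5).round(0))
cv2.imwrite("pics/w10c.png",cv2.resize(d["color"][20:170,210:330,::-1],None,fx=5,fy=4,interpolation=cv2.INTER_CUBIC))
E
```

```text
carton [[0.5917, 0.1832], [0.5837, 0.134], [0.4638, 0.1562], [0.474, 0.2071]] [0.52830101 0.17013194]
grip_end [0.6059 0.1577 0.227 ] wrist [267.3  60.9] topcrop [155. 268.]
capfl [0.5917 0.1781 0.2128] wrist [240.2  93.2] topcrop [127. 290.]
capfr [0.5846 0.1449 0.2128] wrist [290.9  96. ] topcrop [177. 302.]
caprl [0.6225 0.1715 0.2375] wrist [243.3  36. ] topcrop [133. 241.]
caprr [0.6154 0.1383 0.2375] wrist [294.2  38.3] topcrop [184. 253.]
noseL [0.5932 0.1604 0.07  ] wrist [267. 176.] topcrop [182. 294.]
```

View pics/w10c.png

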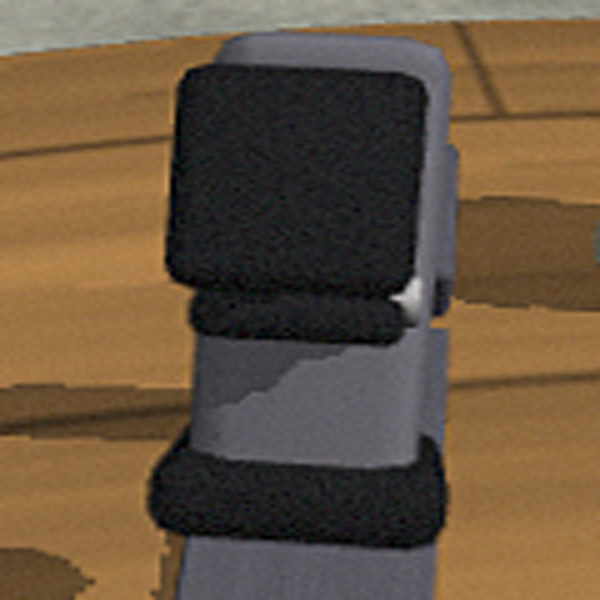

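```bash
cat > plan.py <<'E'
from fk import *
from plant import robot
S=St(rest=(.5342,.1715))
s=robot.read_state(); M=R.from_rotvec(s["orientation"])
c=S.w(.788,0,.616)-S.w(0,0,0)
tw=min(np.linspace(-2.5,.5,601),key=lambda a:-(M*R.from_rotvec([0,a,0])).as_matrix()[:,0]@c)
def tgt(u,off): return S.w(-.034,0,.198)+u*(S.w(-.616,0,.788)-S.w(0,0,0))+off*c
if __name__=="__main__":
    Rt=M*R.from_rotvec([0,tw,0]); print("twist",tw,Rt.as_matrix().round(3)[:,0],c.round(3))
    T=tgt(.002,-.002); Y=Rt.as_matrix()[:,1]; print("target",T.round(4))
    for p in [T-.12*Y,T]: print(p.round(4),ikfull(p,Rt), "shift",((p-(s["tool_pos"]+.167*M.as_matrix()[:,1]))@Rt.as_matrix()*1000).round(1))
E
python3 plan.py
```

```text
twist -1.5150000000000001 [ 0.799 -0.168  0.577] [ 0.77  -0.165  0.616]
target [0.6253 0.152  0.1983]
[0.5558 0.1574 0.296 ] ([array([ 0.33 , -0.472,  2.038, -0.275,  1.013,  0.593]), array([ 0.33 , -0.472,  2.038,  2.866, -1.013, -2.549])], np.float64(1.6521306756011996e-13)) shift [118.5 -40.   -2.5]
[0.6253 0.152  0.1983] ([array([ 0.269, -0.208,  2.014, -0.289,  0.765,  0.603]), array([ 0.269, -0.208,  2.014,  2.853, -0.765, -2.539])], np.float64(1.887068662865122e-12)) shift [118.5  80.   -2.5]
```

```bash
python3 -m inch '[{"x":0,"y":0,"z":0,"twist":-0.138},{"x":0,"y":0,"z":0,"twist":-0.138},{"x":0,"y":0,"z":0,"twist":-0.138},{"x":0,"y":0,"z":0,"twist":-0.138},{"x":0,"y":0,"z":0,"twist":-0.138},{"x":0,"y":0,"z":0,"twist":-0.138},{"x":0,"y":0,"z":0,"twist":-0.138},{"x":0,"y":0,"z":0,"twist":-0.138},{"x":0,"y":0,"z":0,"twist":-0.138},{"x":0,"y":0,"z":0,"twist":-0.138},{"x":0,"y":0,"z":0,"twist":-0.135},{"x":0,"y":0,"z":0,"twist":0}]'
python3 - <<'E'
from h import *
go()
E
python3 plan.py
```

```text
t: 15.5
tool_pos: [0.3876, 0.1853, 0.3289]
orientation: [-1.506, -0.346, -0.619]
force: [-1.0, 0.2, -0.3]
opening: 0.0932
t 15.5 tcp [0.3876 0.1853 0.3289] grasp [0.4837 0.1775 0.1926] X [ 0.801 -0.165  0.575] Y [ 0.576 -0.047 -0.816] Z [0.162 0.985 0.057] lean 35.3 az -4.6 open 0.0932 F [-1.   0.2 -0.3]
q [ 0.459 -0.586  2.301 -0.384  0.918  0.795]
twist 0.004999999999999893 [ 0.801 -0.17   0.575] [ 0.77  -0.165  0.616]
target [0.6253 0.152  0.1983]
[0.5562 0.1576 0.2963] ([array([ 0.331, -0.466,  2.032, -0.275,  1.018,  0.595]), array([ 0.331, -0.466,  2.032,  2.866, -1.018, -2.547])], np.float64(2.3398826684764207e-13)) shift [121.  -42.   -1.3]
[0.6253 0.152  0.1983] ([array([ 0.269, -0.205,  2.01 , -0.289,  0.771,  0.604]), array([ 0.269, -0.205,  2.01 ,  2.853, -0.771, -2.537])], np.float64(2.030166524426391e-12)) shift [121.   78.   -1.3]
```

```bash
python3 -m inch '[{"x":5,"y":-25,"z":0,"twist":0},{"x":10,"y":-17,"z":0,"twist":0},{"x":35,"y":0,"z":0,"twist":0},{"x":35,"y":0,"z":0,"twist":0},{"x":35,"y":0,"z":0,"twist":0},{"x":0,"y":0,"z":0,"twist":0}]'
python3 - <<'E'
from h import *
go(); wrist("pics/wrist11.png")
E
python3 plan.py
```

```text
t: 16.1
tool_pos: [0.4622, 0.1666, 0.4368]
orientation: [-1.501, -0.344, -0.631]
force: [-0.6, 0.1, 0.7]
opening: 0.0931
t 16.1 tcp [0.4622 0.1666 0.4368] grasp [0.5592 0.1589 0.3011] X [ 0.796 -0.174  0.579] Y [ 0.581 -0.046 -0.812] Z [0.168 0.984 0.064] lean 35.7 az -4.5 open 0.0931 F [-0.6  0.1  0.7]
q [ 0.333 -0.463  2.024 -0.278  1.017  0.6  ]
twist -0.004999999999999893 [ 0.799 -0.168  0.577] [ 0.77  -0.165  0.616]
target [0.6253 0.152  0.1983]
[0.5559 0.1575 0.2961] ([array([ 0.332, -0.47 ,  2.036, -0.277,  1.014,  0.595]), array([ 0.332, -0.47 ,  2.036,  2.865, -1.014, -2.547])], np.float64(2.015736559273169e-13)) shift [-2.4  1.4 -1.9]
[0.6253 0.152  0.1983] ([array([ 0.269, -0.207,  2.013, -0.291,  0.767,  0.605]), array([ 0.269, -0.207,  2.013,  2.851, -0.767, -2.537])], np.float64(2.0117239500204874e-12)) shift [ -2.4 121.4  -1.9]
```

View pics/wrist11.png

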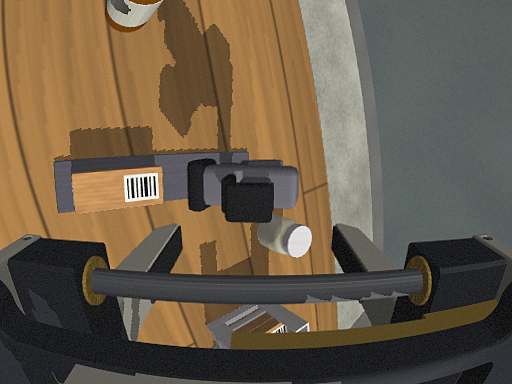

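Run:
```python
from plan import *
d=np.load("wrist11.npz"); cc=np.array([.788,0,.616]); e=np.array((-.057,0,.227))
for n,p in [("fl",e-.023*cc+[0,.017,0]),("fr",e-.023*cc-[0,.017,0]),("rl",e+.017*cc+[0,.017,0]),("rr",e+.017*cc-[0,.017,0])]: print(n,wproj(d,S.w(*p)).round(1))
cv2.imwrite("pics/w11c.png",cv2.resize(d["color"][140:240,180:310,::-1],None,fx=6,fy=6,interpolation=cv2.INTER_CUBIC))
```

```text
fl [221.8 183.6]
fr [222.9 223.3]
rl [270.4 183.8]
rr [270.1 224. ]
```

View pics/w11c.png

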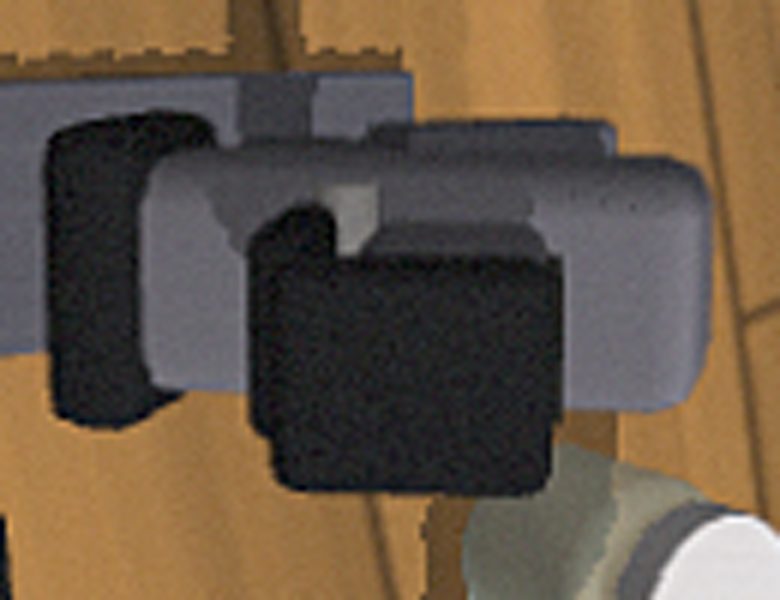

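```bash
python3 -m inch '[{"x":-1,"y":30,"z":-1.5,"twist":0},{"x":0,"y":30,"z":0,"twist":0},{"x":0,"y":25,"z":0,"twist":0},{"x":0,"y":15,"z":0,"twist":0},{"x":0,"y":12,"z":0,"twist":0},{"x":0,"y":0,"z":0,"twist":0}]'
python3 - <<'E'
from h import *
go(); wrist("pics/wrist12.png")
from plant import imaging
d=imaging.read_camera("scene"); np.savez("scene12.npz",**d); crop(d,230,110,400,250,4.5,"pics/scene12.png")
E
python3 plan.py
```

```text
t: 16.75
tool_pos: [0.5225, 0.1609, 0.3397]
orientation: [-1.505, -0.342, -0.621]
force: [0.6, 0.6, 0.2]
opening: 0.0928
t 16.75 tcp [0.5225 0.1609 0.3397] grasp [0.6186 0.1531 0.2033] X [ 0.802 -0.169  0.574] Y [ 0.575 -0.046 -0.817] Z [0.164 0.985 0.06 ] lean 35.2 az -4.6 open 0.0928 F [0.6 0.6 0.2]
q [ 0.275 -0.227  2.02  -0.288  0.786  0.605]
twist 0.0 [ 0.799 -0.169  0.577] [ 0.77  -0.165  0.616]
target [0.6253 0.152  0.1983]
[0.556  0.1574 0.2961] ([array([ 0.33 , -0.47 ,  2.036, -0.275,  1.014,  0.593]), array([ 0.33 , -0.47 ,  2.036,  2.867, -1.014, -2.549])], np.float64(1.810112501763202e-13)) shift [   0.2 -110.    -1.1]
[0.6253 0.152  0.1983] ([array([ 0.269, -0.207,  2.013, -0.288,  0.767,  0.603]), array([ 0.269, -0.207,  2.013,  2.853, -0.767, -2.539])], np.float64(1.926271150768792e-12)) shift [ 0.2 10.  -1.1]
```

View pics/scene12.png

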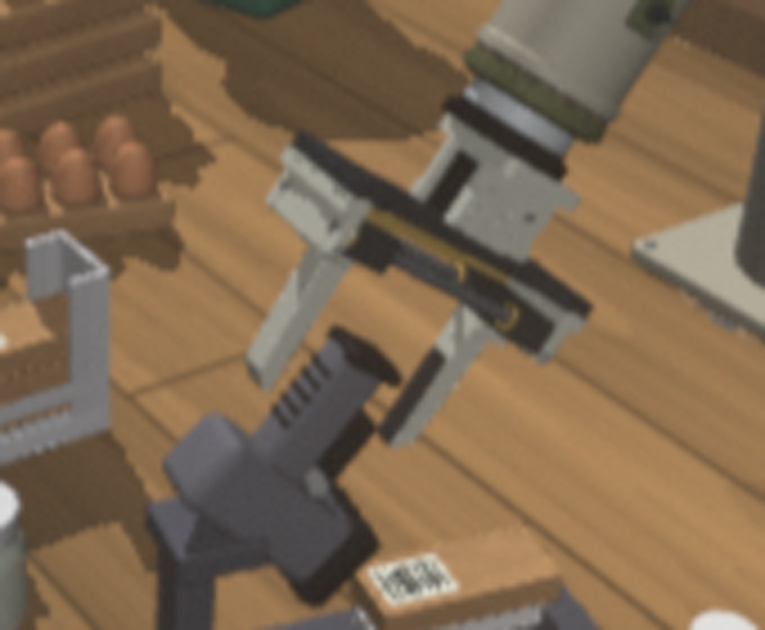

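View pics/wrist12.png

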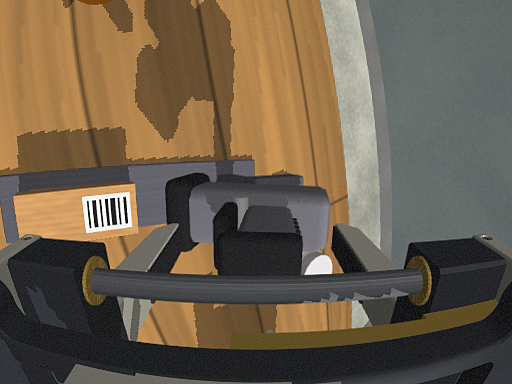

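The fingers straddle the grip. In the scene crop the front finger tip is at (400,440) beside the trigger, and the rear finger is at (260,380). I'll go 10 mm deeper and then close in stages.

```bash
python3 -m inch '[{"x":1,"y":6,"z":-1,"twist":0},{"x":0,"y":4,"z":0,"twist":0},{"x":0,"y":0,"z":0,"twist":0}]'
python3 -m inch '[{"x":0,"y":0,"z":0,"twist":0},{"x":0,"y":0,"z":0,"twist":0},{"x":0,"y":0,"z":0,"twist":0},{"x":0,"y":0,"z":0,"twist":0},{"x":0,"y":0,"z":0,"twist":0},{"x":0,"y":0,"z":0,"twist":0}]' 0.08 20
python3 - <<'E'
from h import *
go()
from plant import imaging
d=imaging.read_camera("scene"); np.savez("scene13.npz",**d); crop(d,230,110,400,250,4.5,"pics/scene13.png")
E
```

```text
t: 17.15
tool_pos: [0.53, 0.1593, 0.3352]
orientation: [-1.503, -0.346, -0.624]
force: [-1.0, -0.1, 0.1]
opening: 0.0928
t: 17.75
tool_pos: [0.5293, 0.1594, 0.3345]
orientation: [-1.503, -0.344, -0.622]
force: [-8.7, 2.2, 0.2]
opening: 0.0518
t 17.75 tcp [0.5293 0.1594 0.3345] grasp [0.6257 0.1518 0.1983] X [ 0.8   -0.168  0.575] Y [ 0.577 -0.046 -0.816] Z [0.164 0.985 0.061] lean 35.4 az -4.5 open 0.0518 F [-8.7  2.2  0.2]
q [ 0.268 -0.205  2.011 -0.287  0.768  0.601]
```

View pics/scene13.png

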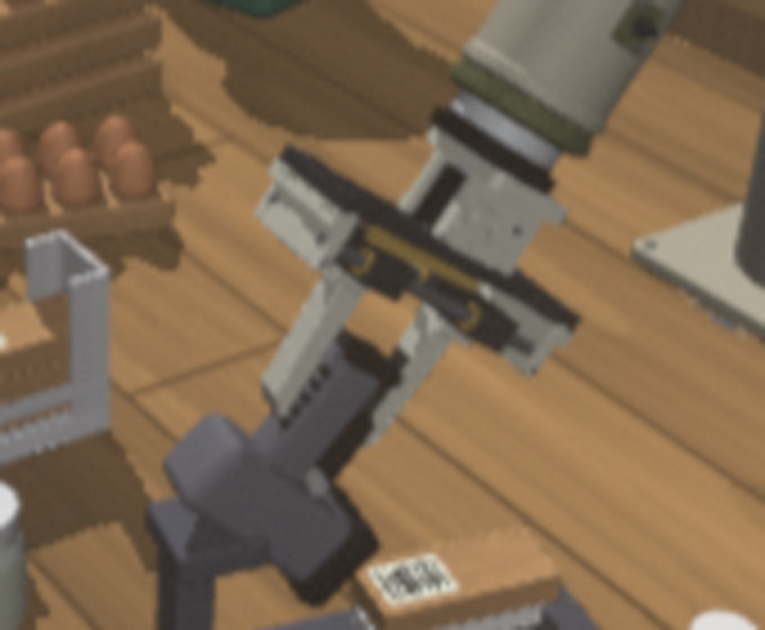

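```bash
python3 -m inch '[{"x":0,"y":0,"z":0,"twist":0},{"x":0,"y":0,"z":0,"twist":0},{"x":0,"y":0,"z":0,"twist":0},{"x":0,"y":0,"z":0,"twist":0},{"x":0,"y":0,"z":0,"twist":0}]' -0.5 20
python3 - <<'E'
from h import *
go()
from plant import imaging
d=imaging.read_camera("scene"); np.savez("scene14.npz",**d); crop(d,230,110,400,250,4.5,"pics/scene14.png")
E
```

```text
t: 18.3
tool_pos: [0.529, 0.1595, 0.334]
orientation: [-1.504, -0.343, -0.621]
force: [-9.1, 1.1, 0.0]
opening: 0.0423
t 18.3 tcp [0.529  0.1595 0.334 ] grasp [0.6252 0.1519 0.1977] X [ 0.801 -0.168  0.575] Y [ 0.576 -0.046 -0.816] Z [0.163 0.985 0.06 ] lean 35.3 az -4.5 open 0.0423 F [-9.1  1.1  0. ]
q [ 0.268 -0.205  2.012 -0.287  0.768  0.601]
```

View pics/scene14.png

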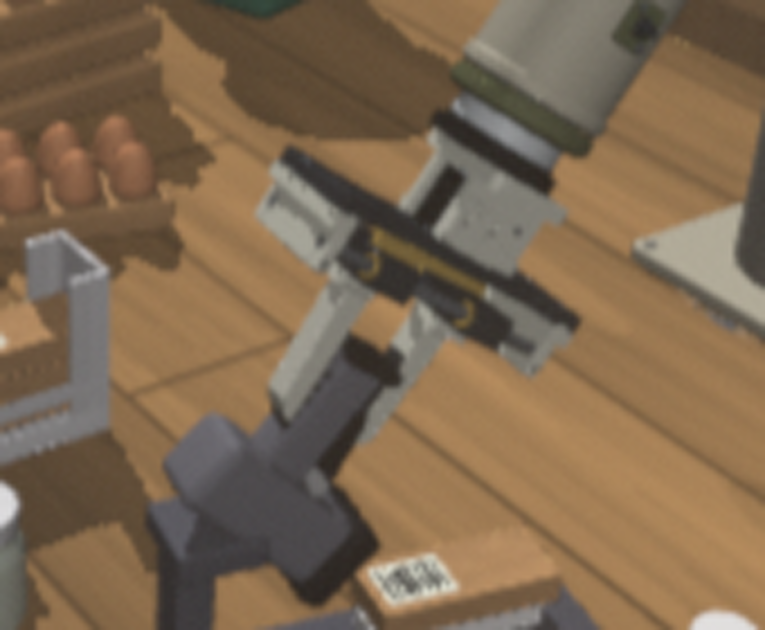

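```bash
python3 -m inch '[{"x":0,"y":0,"z":0,"twist":0},{"x":0,"y":0,"z":0,"twist":0},{"x":0,"y":0,"z":0,"twist":0}]' -0.5 20
python3 - <<'E'
from h import *
go(); wrist("pics/wrist15.png")
E
```

```text
t: 18.65
tool_pos: [0.529, 0.1594, 0.334]
orientation: [-1.504, -0.343, -0.621]
force: [-9.5, 1.9, -0.0]
opening: 0.0424
t 18.65 tcp [0.529  0.1594 0.334 ] grasp [0.6252 0.1518 0.1976] X [ 0.801 -0.168  0.575] Y [ 0.576 -0.046 -0.816] Z [0.163 0.985 0.06 ] lean 35.3 az -4.5 open 0.0424 F [-9.5  1.9 -0. ]
q [ 0.268 -0.205  2.012 -0.287  0.768  0.601]
```

View pics/wrist15.png

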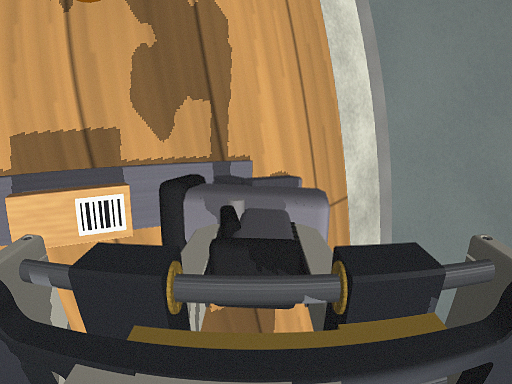

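Run:
```python
from h import *
d=np.load("wrist15.npz")
cv2.imwrite("pics/w15c.png",cv2.resize(d["color"][165:315,150:360,::-1],None,fx=3.8,fy=3.8,interpolation=cv2.INTER_CUBIC))
d=np.load("scene14.npz")
crop(d,270,165,340,225,10,"pics/s14c.png")
```

```text
(no output)
```

View pics/w15c.png

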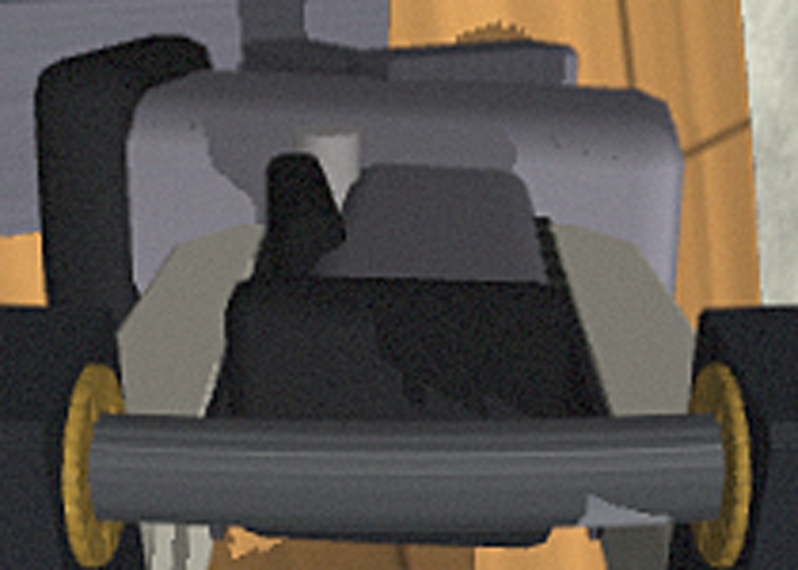

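View pics/s14c.png

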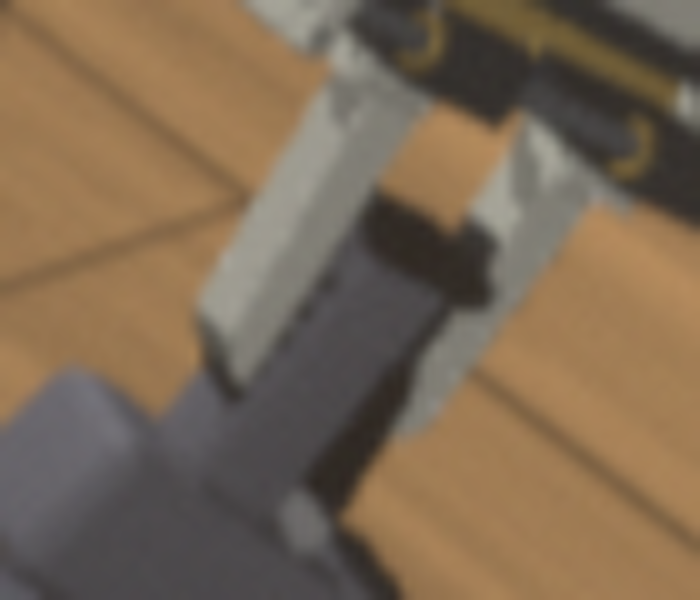

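```bash
python3 -m inch '[{"x":0,"y":0,"z":0,"twist":0},{"x":0,"y":0,"z":0,"twist":0},{"x":0,"y":0,"z":0,"twist":0},{"x":0,"y":0,"z":0,"twist":0},{"x":0,"y":-20,"z":0,"twist":0},{"x":0,"y":-30,"z":0,"twist":0},{"x":0,"y":-35,"z":0,"twist":0},{"x":0,"y":-35,"z":0,"twist":0},{"x":20,"y":-30,"z":0,"twist":0},{"x":20,"y":-30,"z":0,"twist":0},{"x":0,"y":0,"z":0,"twist":0}]' 1
python3 - <<'E'
from h import *
go((.93,-.17,.50),grasp=False)
E
```

```text
t: 19.8
tool_pos: [0.4581, 0.1607, 0.5135]
orientation: [-1.496, -0.355, -0.634]
force: [0.4, 0.4, 0.8]
opening: 0.0929
t 19.8 tcp [0.4581 0.1607 0.5135] grasp [0.5565 0.1536 0.3787] X [ 0.791 -0.17   0.587] Y [ 0.589 -0.042 -0.807] Z [0.162 0.985 0.067] lean 36.2 az -4.1 open 0.0929 F [0.4 0.4 0.8]
q [ 0.321 -0.495  1.91  -0.251  1.144  0.542]
shift xyz mm [ 421.8  303.  -250. ]
```

```bash
python3 -m inch '[{"x":35,"y":25,"z":-21,"twist":0},{"x":35,"y":25,"z":-21,"twist":0},{"x":35,"y":25,"z":-21,"twist":0},{"x":35,"y":25,"z":-21,"twist":0},{"x":35,"y":25,"z":-21,"twist":0},{"x":35,"y":25,"z":-21,"twist":0},{"x":35,"y":25,"z":-21,"twist":0},{"x":35,"y":25,"z":-21,"twist":0},{"x":35,"y":25,"z":-21,"twist":0},{"x":35,"y":25,"z":-21,"twist":0},{"x":35,"y":25,"z":-21,"twist":0},{"x":35,"y":25,"z":-21,"twist":0}]'
python3 - <<'E'
from h import *
go()
E
python3 -m inch '[{"x":45,"y":0,"z":-20,"twist":0},{"x":45,"y":0,"z":-20,"twist":0},{"x":45,"y":0,"z":-20,"twist":0},{"x":45,"y":0,"z":-20,"twist":0}]'
python3 - <<'E'
from h import *
go()
E
```

```text
t: 21.0
tool_pos: [0.9178, -0.1666, 0.4878]
orientation: [-1.504, -0.345, -0.625]
force: [0.9, 0.1, 0.6]
opening: 0.093
t 21.0 tcp [ 0.9178 -0.1666  0.4878] grasp [ 1.0144 -0.1744  0.3519] X [ 0.799 -0.169  0.578] Y [ 0.579 -0.047 -0.814] Z [0.165 0.984 0.061] lean 35.5 az -4.6 open 0.093 F [0.9 0.1 0.6]
q [-0.255  0.815  0.515  0.109  1.202 -0.077]
t: 21.4
tool_pos: [0.9464, -0.2305, 0.5204]
orientation: [-1.498, -0.387, -0.672]
force: [-0.1, 0.5, -2.1]
opening: 0.093
t 21.4 tcp [ 0.9464 -0.2305  0.5204] grasp [ 1.0505 -0.24    0.3902] X [ 0.764 -0.168  0.623] Y [ 0.623 -0.057 -0.78 ] Z [0.167 0.984 0.061] lean 38.8 az -5.2 open 0.093 F [-0.1  0.5 -2.1]
q [-0.319  1.096  0.03   0.145  1.354 -0.112]
```

```bash
python3 -m inch '[{"x":43,"y":0,"z":-25,"twist":0},{"x":43,"y":0,"z":-25,"twist":0},{"x":43,"y":0,"z":-25,"twist":0},{"x":43,"y":0,"z":-25,"twist":0}]'
python3 - <<'E'
from h import *
go()
E
```

```text
t: 21.8
tool_pos: [0.9231, -0.3136, 0.5798]
orientation: [-1.497, -0.497, -0.79]
force: [0.0, 0.4, 0.2]
opening: 0.0928
t 21.8 tcp [ 0.9231 -0.3136  0.5798] grasp [ 1.044  -0.3299  0.4658] X [ 0.666 -0.155  0.729] Y [ 0.724 -0.097 -0.683] Z [0.177 0.983 0.047] lean 47.0 az -7.7 open 0.0928 F [0.  0.4 0.2]
q [-0.421  1.052  0.022  0.218  1.275 -0.199]
```

```bash
sed -i 's/T=tgt(.002,-.002)/T=tgt(.008,0)/' plan.py; python3 plan.py
python3 - <<'E'
from h import *
go((.50,.155,.50),grasp=False); go((.53,.16,.36))
E
```

```text
twist -0.004999999999999893 [ 0.667 -0.15   0.73 ] [ 0.77  -0.165  0.616]
target [0.6232 0.1524 0.2043]
[0.5363 0.1641 0.2862] ([array([ 0.473, -0.613,  2.234, -0.569,  0.884,  0.886]), array([ 0.473, -0.613,  2.234,  2.573, -0.884, -2.255])], np.float64(1.498176087673744e-08)) shift [-543.8 -293.3  390.3]
[0.6232 0.1524 0.2043] ([array([ 0.35 , -0.286,  2.159, -0.637,  0.609,  0.949]), array([ 0.35 , -0.286,  2.159,  2.505, -0.609, -2.192])], np.float64(1.2455607823029325e-12)) shift [-543.8 -173.3  390.3]
t 21.8 tcp [ 0.9231 -0.3136  0.5798] grasp [ 1.044  -0.3299  0.4658] X [ 0.666 -0.155  0.729] Y [ 0.724 -0.097 -0.683] Z [0.177 0.983 0.047] lean 47.0 az -7.7 open 0.0928 F [0.  0.4 0.2]
q [-0.421  1.052  0.022  0.218  1.275 -0.199]
shift xyz mm [-412.7 -297.7  382.2]
t 21.8 tcp [ 0.9231 -0.3136  0.5798] grasp [ 1.044  -0.3299  0.4658] X [ 0.666 -0.155  0.729] Y [ 0.724 -0.097 -0.683] Z [0.177 0.983 0.047] lean 47.0 az -7.7 open 0.0928 F [0.  0.4 0.2]
q [-0.421  1.052  0.022  0.218  1.275 -0.199]
shift xyz mm [-495.5 -347.9  385.8]
```

```bash
python3 -m inch '[{"x":-31,"y":-22,"z":24,"twist":0},{"x":-31,"y":-22,"z":24,"twist":0},{"x":-31,"y":-22,"z":24,"twist":0},{"x":-31,"y":-22,"z":24,"twist":0},{"x":-31,"y":-22,"z":24,"twist":0},{"x":-31,"y":-22,"z":24,"twist":0},{"x":-31,"y":-22,"z":24,"twist":0},{"x":-31,"y":-22,"z":24,"twist":0},{"x":-31,"y":-22,"z":24,"twist":0},{"x":-31,"y":-22,"z":24,"twist":0},{"x":-31,"y":-22,"z":24,"twist":0},{"x":-31,"y":-22,"z":24,"twist":0}]'
python3 - <<'E'
from h import *
go((.53,.16,.36))
E
```

```text
t: 23.0
tool_pos: [0.5895, 0.008, 0.52]
orientation: [-1.493, -0.496, -0.791]
force: [-0.2, 1.3, 0.2]
opening: 0.0931
t 23.0 tcp [0.5895 0.008  0.52  ] grasp [ 0.7105 -0.0078  0.4061] X [ 0.666 -0.157  0.729] Y [ 0.725 -0.094 -0.682] Z [0.176 0.983 0.051] lean 47.0 az -7.4 open 0.0931 F [-0.2  1.3  0.2]
q [-0.056 -0.297  1.794 -0.073  0.827  0.169]
shift xyz mm [-180.1 -115.3  130.8]
```

```bash
python3 -m inch '[{"x":-34,"y":-23,"z":26,"twist":0},{"x":-34,"y":-23,"z":26,"twist":0},{"x":-34,"y":-23,"z":26,"twist":0},{"x":-34,"y":-23,"z":26,"twist":0},{"x":-34,"y":-23,"z":26,"twist":0},{"x":0,"y":0,"z":0,"twist":0}]'
python3 plan.py
python3 - <<'E'
from h import *
go(); wrist("pics/wrist16.png")
E
```

```text
t: 23.6
tool_pos: [0.4136, 0.1767, 0.481]
orientation: [-1.487, -0.499, -0.783]
force: [-0.1, -0.1, 0.1]
opening: 0.093
twist 0.0 [ 0.669 -0.154  0.727] [ 0.77  -0.165  0.616]
target [0.6232 0.1524 0.2043]
[0.5363 0.1627 0.2864] ([array([ 0.457, -0.626,  2.24 , -0.543,  0.875,  0.861]), array([ 0.457, -0.626,  2.24 ,  2.599, -0.875, -2.28 ])], np.float64(4.562806501131348e-13)) shift [-57.4  56.2  -3.9]
[0.6232 0.1524 0.2043] ([array([ 0.34 , -0.294,  2.163, -0.61 ,  0.597,  0.924]), array([ 0.34 , -0.294,  2.163,  2.532, -0.597, -2.218])], np.float64(7.944632816319956e-13)) shift [-57.4 176.2  -3.9]
t 23.6 tcp [0.4136 0.1767 0.481 ] grasp [0.5346 0.1624 0.3668] X [ 0.669 -0.154  0.727] Y [ 0.724 -0.085 -0.684] Z [0.168 0.984 0.055] lean 46.8 az -6.7 open 0.093 F [-0.1 -0.1  0.1]
q [ 0.459 -0.655  2.113 -0.488  1.011  0.768]
```

View pics/wrist16.png

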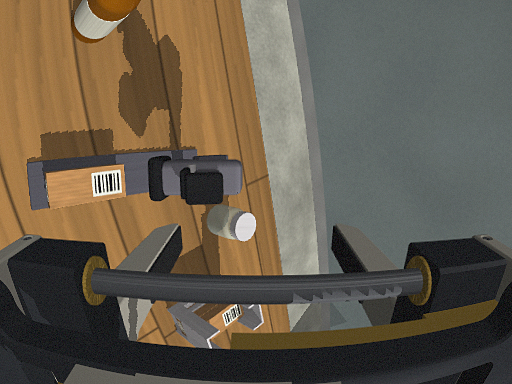

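Next is the approach: first x −57, then in along y.

```bash
python3 -m inch '[{"x":-19,"y":0,"z":-2,"twist":0},{"x":-19,"y":0,"z":-2,"twist":0},{"x":-19,"y":0,"z":0,"twist":0},{"x":0,"y":30,"z":0,"twist":0},{"x":0,"y":26,"z":0,"twist":0},{"x":0,"y":0,"z":0,"twist":0}]'
python3 plan.py
python3 - <<'E'
from plan import *
go(); wrist("pics/wrist17.png")
d=np.load("wrist17.npz"); cc=np.array([.788,0,.616]); e=np.array((-.057,0,.227))
for n,p in [("fl",e-.023*cc+[0,.017,0]),("fr",e-.023*cc-[0,.017,0]),("rl",e+.017*cc+[0,.017,0]),("rr",e+.017*cc-[0,.017,0])]: print(n,((wproj(d,S.w(*p))-[170,140]+.5)*5-.5).round(1))
cv2.imwrite("pics/w17c.png",cv2.resize(d["color"][140:260,170:330,::-1],None,fx=5,fy=5,interpolation=cv2.INTER_CUBIC))
E
```

```text
t: 24.25
tool_pos: [0.4199, 0.1708, 0.3979]
orientation: [-1.496, -0.489, -0.787]
force: [0.2, -0.8, -1.0]
opening: 0.0931
twist -0.004999999999999893 [ 0.672 -0.154  0.725] [ 0.77  -0.165  0.616]
target [0.6232 0.1524 0.2043]
[0.5369 0.164  0.2868] ([array([ 0.468, -0.609,  2.227, -0.557,  0.889,  0.878]), array([ 0.468, -0.609,  2.227,  2.584, -0.889, -2.263])], np.float64(8.91633020236747e-09)) shift [-0.8 -5.7  8.8]
[0.6232 0.1524 0.2043] ([array([ 0.348, -0.285,  2.154, -0.622,  0.614,  0.938]), array([ 0.348, -0.285,  2.154,  2.519, -0.614, -2.204])], np.float64(1.300840285227555e-12)) shift [ -0.8 114.3   8.8]
t 24.25 tcp [0.4199 0.1708 0.3979] grasp [0.5401 0.1547 0.2831] X [ 0.671 -0.159  0.724] Y [ 0.72  -0.096 -0.688] Z [0.179 0.983 0.049] lean 46.6 az -7.6 open 0.0931 F [ 0.2 -0.8 -1. ]
q [ 0.439 -0.618  2.239 -0.54   0.871  0.854]
fl [307.4 167. ]
fr [313.7 373.9]
rl [553.9 159.2]
rr [553.4 361.6]
```

View pics/w17c.png

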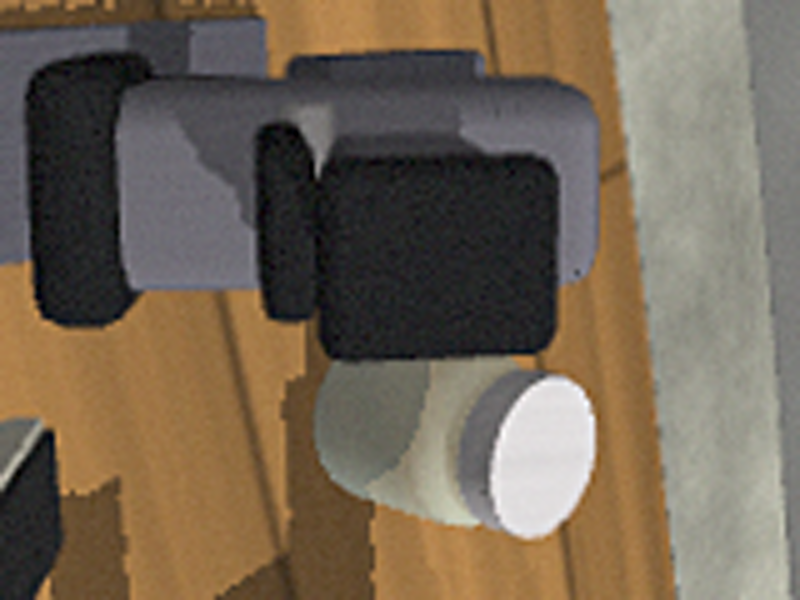

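```bash
python3 -m inch '[{"x":0,"y":0,"z":5,"twist":0},{"x":0,"y":30,"z":5,"twist":0},{"x":0,"y":30,"z":0,"twist":0},{"x":0,"y":25,"z":0,"twist":0},{"x":0,"y":15,"z":0,"twist":0},{"x":0,"y":10,"z":0,"twist":0},{"x":0,"y":0,"z":0,"twist":0}]'
python3 plan.py
python3 - <<'E'
from h import *
go(); wrist("pics/wrist18.png")
from plant import imaging
d=imaging.read_camera("scene"); np.savez("scene18.npz",**d); crop(d,260,150,350,230,8,"pics/scene18.png")
E
```

```text
t: 25.0
tool_pos: [0.4999, 0.1721, 0.3242]
orientation: [-1.495, -0.492, -0.786]
force: [-0.1, -0.5, -0.2]
opening: 0.0933
twist -0.004999999999999893 [ 0.671 -0.152  0.725] [ 0.77  -0.165  0.616]
target [0.6232 0.1524 0.2043]
[0.5368 0.1637 0.2867] ([array([ 0.466, -0.613,  2.23 , -0.555,  0.886,  0.873]), array([ 0.466, -0.613,  2.23 ,  2.587, -0.886, -2.268])], np.float64(1.8796048885591168e-08)) shift [  -1.2 -113.9   -3.6]
[0.6232 0.1524 0.2043] ([array([ 0.346, -0.287,  2.156, -0.62 ,  0.61 ,  0.934]), array([ 0.346, -0.287,  2.156,  2.521, -0.61 , -2.208])], np.float64(1.1706831075520075e-12)) shift [-1.2  6.1 -3.6]
t 25.0 tcp [0.4999 0.1721 0.3242] grasp [0.6202 0.1564 0.2095] X [ 0.671 -0.157  0.725] Y [ 0.721 -0.094 -0.687] Z [0.176 0.983 0.05 ] lean 46.6 az -7.4 open 0.0933 F [-0.1 -0.5 -0.2]
q [ 0.358 -0.296  2.154 -0.62   0.627  0.942]
```

View pics/scene18.png

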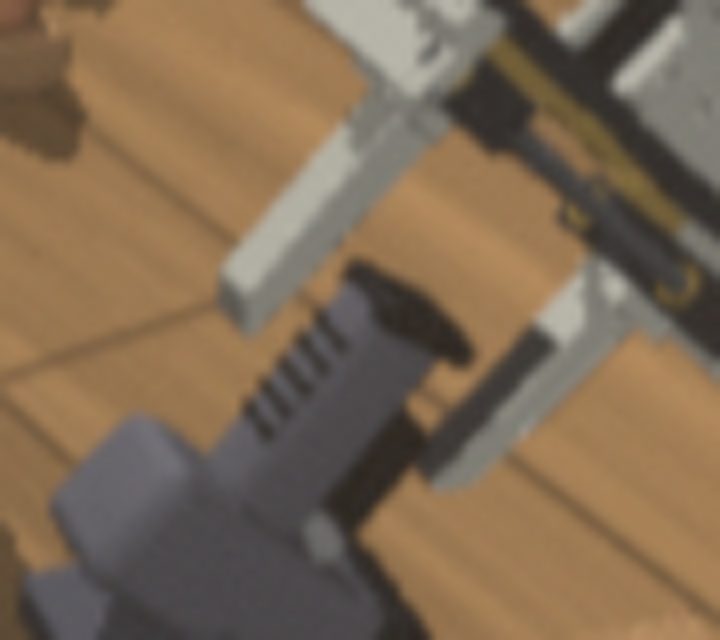

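View pics/wrist18.png

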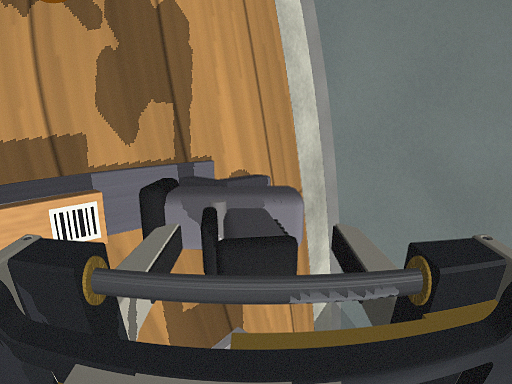

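```bash
python3 -m inch '[{"x":0,"y":4,"z":-2,"twist":0},{"x":0,"y":4,"z":-1,"twist":0},{"x":0,"y":0,"z":0,"twist":0}]'
python3 -m inch '[{"x":0,"y":0,"z":0,"twist":0},{"x":0,"y":0,"z":0,"twist":0},{"x":0,"y":0,"z":0,"twist":0},{"x":0,"y":0,"z":0,"twist":0},{"x":0,"y":0,"z":0,"twist":0},{"x":0,"y":0,"z":0,"twist":0},{"x":0,"y":0,"z":0,"twist":0}]' -0.5 25
python3 - <<'E'
from h import *
go()
from plant import imaging
d=imaging.read_camera("scene"); np.savez("scene19.npz",**d); crop(d,260,150,350,230,8,"pics/scene19.png")
E
```

```text
t: 25.4
tool_pos: [0.5046, 0.1683, 0.3182]
orientation: [-1.495, -0.492, -0.785]
force: [0.6, -0.8, -0.9]
opening: 0.093
t: 26.1
tool_pos: [0.5036, 0.1686, 0.3168]
orientation: [-1.496, -0.489, -0.783]
force: [-6.9, 1.7, 2.3]
opening: 0.0462
t 26.1 tcp [0.5036 0.1686 0.3168] grasp [0.6235 0.1528 0.2017] X [ 0.673 -0.157  0.723] Y [ 0.718 -0.094 -0.689] Z [0.176 0.983 0.049] lean 46.4 az -7.5 open 0.0462 F [-6.9  1.7  2.3]
q [ 0.346 -0.28   2.154 -0.62   0.609  0.94 ]
```

View pics/scene19.png

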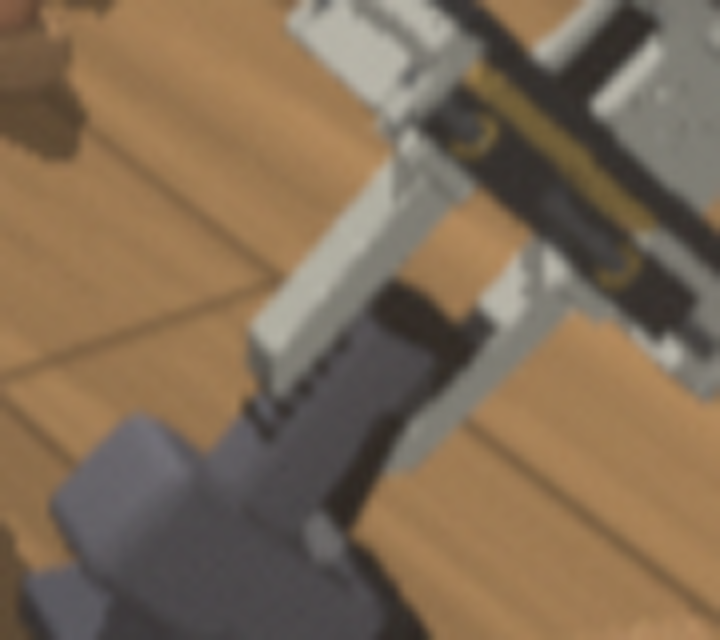

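```bash
cat > chk.py <<'E'
from plan import *
g0=tgt(0,0); gd=S.w(-.616,0,.788)-S.w(0,0,0)
Mm=M.as_matrix(); gr=s["tool_pos"]+.167*Mm[:,1]
for sg in (-1,1):
    for sp in (.019,0,-.02,-.036):
        p=gr+sg*Mm[:,0]*s["opening"]/2+Mm[:,1]*sp-g0
        print("front" if sg<0 else "rear",sp,"u",round(p@gd*1000,1),"c",round(p@c*1000,1),"y",round(p@S.ey*1000,1))
print(s["force"]@Mm)
E
python3 chk.py
python3 - <<'E'
from h import *
wrist("pics/wrist20.png"); d=np.load("wrist20.npz")
cv2.imwrite("pics/w20c.png",cv2.resize(d["color"][165:315,150:360,::-1],None,fx=3.8,fy=3.8,interpolation=cv2.INTER_CUBIC))
E
```

```text
front 0.019 u -16.3 c -21.7 y 1.9
front 0 u 2.5 c -24.4 y 0.8
front -0.02 u 22.3 c -27.3 y -0.4
front -0.036 u 38.1 c -29.6 y -1.3
rear 0.019 u -9.6 c 24.3 y 1.3
rear 0 u 9.2 c 21.6 y 0.2
rear -0.02 u 28.9 c 18.7 y -0.9
rear -0.036 u 44.8 c 16.4 y -1.9
[-4.36758572 -7.28843831  0.13402126]
```

View pics/w20c.png

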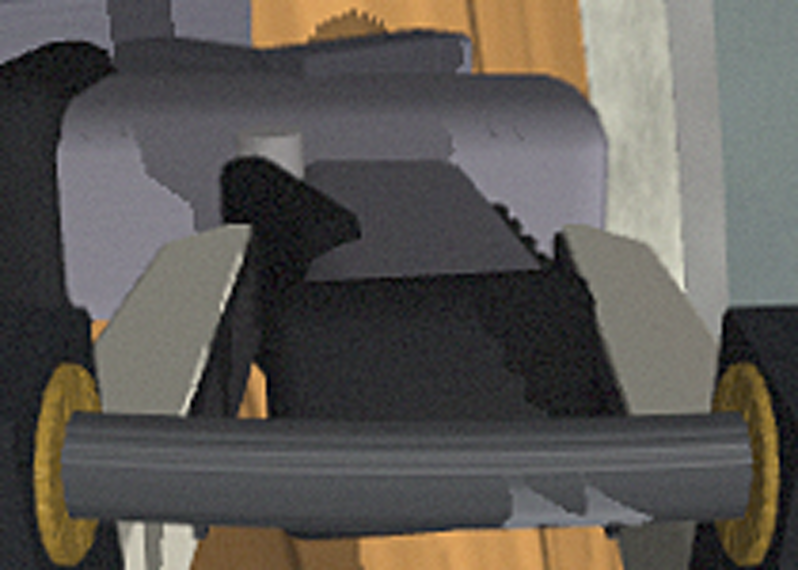

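```bash
python3 -m inch '[{"x":0,"y":0,"z":0,"twist":0},{"x":0,"y":0,"z":0,"twist":0},{"x":0,"y":0,"z":0,"twist":0}]' - 45
python3 chk.py | grep -E "0.019|\["
python3 -m inch '[{"x":1.5,"y":0,"z":0,"twist":0},{"x":0,"y":0,"z":0,"twist":0},{"x":0,"y":0,"z":0,"twist":0}]' 
python3 chk.py| grep -E "0.019|\["
```

```text
t: 26.5
tool_pos: [0.5037, 0.1685, 0.317]
orientation: [-1.496, -0.489, -0.783]
force: [-4.8, 2.4, 1.7]
opening: 0.0456
front 0.019 u -16.2 c -21.1 y 1.9
rear 0.019 u -9.6 c 24.1 y 1.3
[-2.33585288 -4.83187797  1.5996149 ]
t: 26.8
tool_pos: [0.504, 0.1685, 0.3173]
orientation: [-1.496, -0.487, -0.781]
force: [-15.7, 3.4, 5.5]
opening: 0.0453
front 0.019 u -16.1 c -20.9 y 1.9
rear 0.019 u -9.7 c 24.0 y 1.3
[ -7.1749637  -15.37227317   0.85408938]
```

Run:
```python
from plan import *
wrist("pics/wrist21.png"); d=np.load("wrist21.npz")
gd=S.w(-.616,0,.788)-S.w(0,0,0)
im0=cv2.resize(d["color"][165:315,150:360,::-1],None,fx=3.8,fy=3.8,interpolation=cv2.INTER_CUBIC)
cols={.1:(0,0,255),.2:(0,255,255),.3:(0,255,0)}
im=im0.copy()
for th,col in cols.items():
    a=.15-th
    def pt(dd,back,y):  # dd along from hinge, back = depth toward the grip
        u=-.040+dd*np.cos(a)+back*np.sin(a); cc=-(.025+dd*np.sin(a))+back*np.cos(a)
        return tgt(u,cc)+y*S.ey
    q=[((wproj(d,pt(*k,.017))-[150,165]+.5)*3.8-.5) for k in [(.002,0),(.046,0),(.046,.01),(.002,.01)]]
    print(th,np.round(q).tolist())
    cv2.polylines(im,[np.int32(q)],True,col,1)
cv2.imwrite("pics/w21o.png",im)
```

```text
0.1 [[233.0, 152.0], [215.0, 226.0], [287.0, 224.0], [290.0, 151.0]]
0.2 [[234.0, 152.0], [248.0, 224.0], [319.0, 220.0], [291.0, 149.0]]
0.3 [[235.0, 152.0], [281.0, 222.0], [350.0, 216.0], [291.0, 148.0]]
```

View pics/w21o.png

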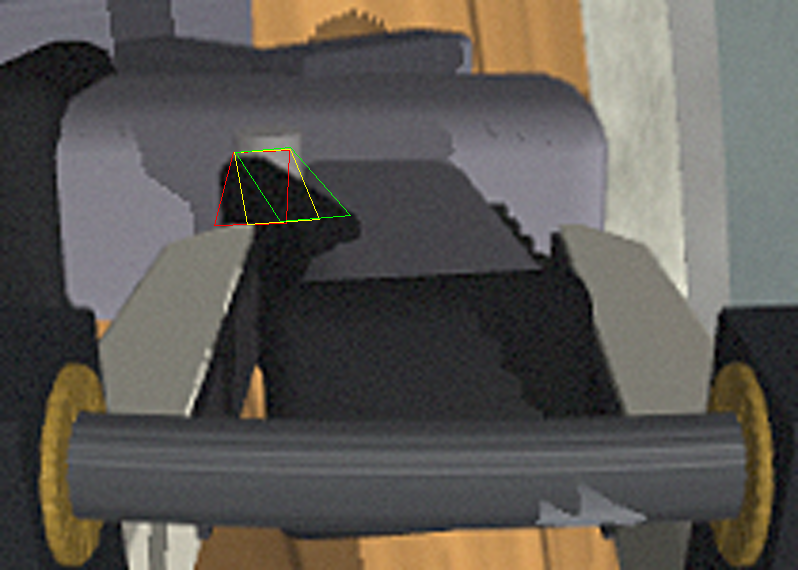

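The trigger's inner corner at (358,235) matches the 0.3 rad outline, so it is home and has been held for more than 0.5 s. Next I'll release and retreat.

```bash
python3 -m inch '[{"x":-1.5,"y":0,"z":0,"twist":0},{"x":0,"y":0,"z":0,"twist":0},{"x":0,"y":0,"z":0,"twist":0},{"x":0,"y":0,"z":0,"twist":0},{"x":0,"y":0,"z":0,"twist":0},{"x":0,"y":0,"z":0,"twist":0}]' 1 20
python3 -m inch '[{"x":0,"y":-15,"z":0,"twist":0},{"x":0,"y":-30,"z":0,"twist":0},{"x":0,"y":-35,"z":0,"twist":0},{"x":0,"y":-35,"z":0,"twist":0},{"x":20,"y":-20,"z":0,"twist":0},{"x":30,"y":-10,"z":0,"twist":0},{"x":0,"y":0,"z":0,"twist":0}]'
python3 - <<'E'
from h import *
go(); wrist("pics/wrist22.png")
d=np.load("wrist22.npz")
cv2.imwrite("pics/w22c.png",cv2.resize(d["color"][120:240,0:260,::-1],None,fx=3,fy=3,interpolation=cv2.INTER_CUBIC))
from plant import imaging
for n in ["scene","top"]:
    d=imaging.read_camera(n); np.savez(f"{n}22.npz",**d); cv2.imwrite(f"pics/{n}22.png",d["color"][:,:,::-1])
crop(np.load("scene22.npz"),190,130,400,290,3.7,"pics/scene22c.png")
E
```

```text
t: 27.45
tool_pos: [0.5049, 0.1684, 0.3189]
orientation: [-1.494, -0.492, -0.786]
force: [0.6, -0.1, 0.8]
opening: 0.0889
t: 28.15
tool_pos: [0.4347, 0.1742, 0.4605]
orientation: [-1.488, -0.498, -0.792]
force: [0.4, 0.2, 0.4]
opening: 0.0926
t 28.15 tcp [0.4347 0.1742 0.4605] grasp [0.5561 0.159  0.3469] X [ 0.664 -0.159  0.731] Y [ 0.727 -0.091 -0.68 ] Z [0.175 0.983 0.055] lean 47.1 az -7.1 open 0.0926 F [0.4 0.2 0.4]
q [ 0.429 -0.596  2.115 -0.496  0.944  0.781]
```

View pics/w22c.png

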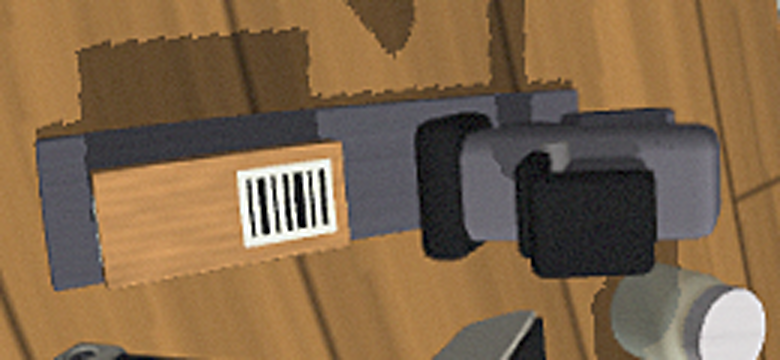

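View pics/scene22c.png

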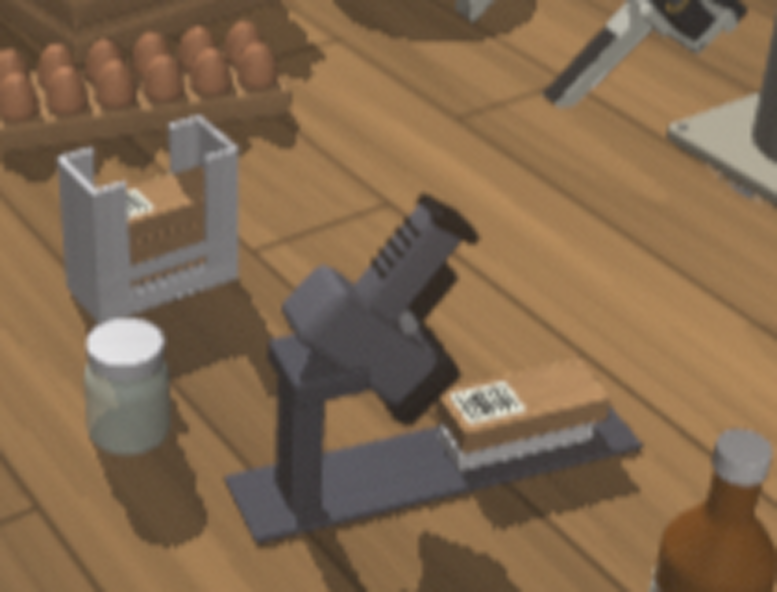

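View pics/top22.png

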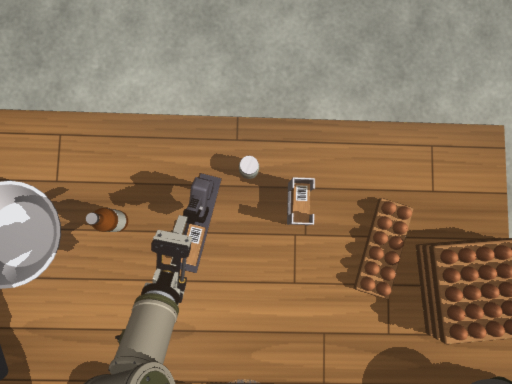

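Run:
```python
from h import *
d=np.load("wrist22.npz")
f=lambda c,z: wpix(d,(c[0]+.5)/3-.5,(c[1]+.5)/3-.5+120,z)[:2]
P=np.array([f(c,.046) for c in [(92,172),(342,142),(349,240),(107,288)]]); print(P.round(4),P.mean(0).round(4),np.linalg.norm(P[0]-P[1]),np.linalg.norm(P[1]-P[2]))
Q=np.array([f(c,.006) for c in [(37,138),(57,290)]]); print(Q.round(4),Q.mean(0).round(4))
ex=np.array([.978,-.2096]); ey=np.array([.2096,.978])
for c0 in [(.5345,.173),(.5342,.1715)]:
    e=P.mean(0)-c0; print(e@ex,e@ey)
e=P.mean(0)-Q.mean(0); print("from plate front",e@ex,e@ey)
s=np.load("scene22.npz"); g=lambda c,z: pix2w(s,(c[0]+.5)/3.7-.5+190,(c[1]+.5)/3.7-.5+130,z)[:2]
P=np.array([g(c,.046) for c in [(440,397),(459,440),(609,402),(585,360)]]); print(P.round(4),P.mean(0))
e=P.mean(0)-[.5345,.173]; print(e@ex,e@ey)
# scene-measured rest (before): corners
s0=np.load("scene0.npz")
```

```text
[[0.4755 0.2066]
 [0.5924 0.1798]
 [0.5818 0.1346]
 [0.4647 0.1583]] [0.5286 0.1698] 0.11995312860359489 0.046428721062112245
[[0.4558 0.227 ]
 [0.4411 0.1588]] [0.4484 0.1929]
-0.005116242569493464 -0.004348928040760315
-0.005137242569493491 -0.0028190480407603484
from plate front 0.08323820749663943 -0.005763160240277853
[[0.5841 0.138 ]
 [0.602  0.1833]
 [0.481  0.208 ]
 [0.4622 0.1611]] [0.53230018 0.17260907]
-0.002069488537274226 -0.00084341548580153
```

All three camera checks agree. The carton centre is 2–7 mm from the rest centre, with the long axes aligned to about 1°. The trigger is out again, and the stack and bystanders are in place, so I'm handing in.

Run:
```python
from plant import robot
print(robot.read_state()["t"]); print(robot.close_job())
```

```text
28.3
the job is handed in; nothing more can be done
None
```

I pulled the bottom carton, laid it patch up on the rest, squeezed the trigger home and let it spring back. I handed the job in at 28.3 s of the 58 s allowed, and no verdict was reported.

**Leaning the tool:** The moves only allow shifts and a twist, so I leaned the tool outward by pushing the arm past its full reach. It leaned 35° for the carton and 47° for the trigger.

**First squeeze failed:** At 35° the front finger came up against the end cap and the trigger stopped at an estimated 0.16 rad. I backed off, leaned the tool further and squeezed again. The second squeeze was held for over 0.5 s. It matched the outline for 0.30 rad in the wrist picture, and raising the grip force to 45 N moved it by less than 1 mm.

**Last checks:**
- **Carton:** flat on the rest, long axis within about 1° of the rest. The wrist camera puts its centre 6–7 mm off and the scene camera about 2 mm. They disagree slightly, but both are within the 15 mm limit.
- **Trigger:** released by eye in the pictures; the joint angle itself could not be read.
- **Everything else:** the stack had dropped and was still in the dispenser. The bottle, jar and egg tray looked unmoved in the top picture, and the gripper was clear with about zero force.

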